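# Dock the power sensor from behind the optics

## Robot

A 6-joint arm with a two-finger parallel gripper is mounted at the origin on the work surface. World frame = base frame: x ahead of the robot, y to its left, z up, the work surface at z = 0. Lengths are in mm, angles in rad, forces in N, time in s.
With the tool pointing down it reaches from about 350 to 975 mm from the base axis. Payload 7.1 kg.
Tool frame: the origin (TCP) lies on the mounting face of the last link; the fingertips stand 182 mm ahead of it and the grasp point (between the pads) lies 163 mm ahead of it (ctrl.tip_reach is the distance from the TCP to the fingertips, in mm); z points along the fingers, y is the direction in which the jaws open and shut (so a half turn about z gives the same grasp; the last joint's range is limited). The gripper opens to 88 mm and grips with 3 to 60 N. Pads are 20 mm wide; open, the fingers measure 115 mm over their backs; the gripper's body (75 mm by 178 mm) begins 61 mm behind the grasp point.
Start: joints at [-1.313, 0.423, 1.63, -0, 1.089, -0.019], TCP at [170.818, -601.189, 404.675] pointing down, gripper open.
Joint ranges: [-3, 3], [-0.9, 2.11], [0.09, 2.58], [-1.31, 4.45], [0.11, 2.69], [-2.54, 2.54]. Speed limits (rad/s): [2.39, 2.39, 3.01, 3.14, 3.14, 3.14].

## Interface

Orientations are given as a rotation vector (axis times angle).
In Python, from workcell import ctrl gives the robot as it stands.
- The arm moves only by the tool jog_arm, never from a script. Its argument "steps" is a list that holds one entry, the list of rows, each a list of 7 numbers: the shift along the tool's x, y, z in m, then the turn, a rotation vector about the tool's x, y, z in degrees, then the gripper's target within -1 to 1 (shut at 1, half-way at 0, fully open at -1). A call has 1 to 20 rows; each row shifts and turns the commanded pose from where the row before left it, along the tool's axes as they then stand; what a row does not reach is not made up. A row lasts 1/12 s, in which the tool goes at most 41.7 mm and 7.16 degrees, less where a joint would pass 70% of its speed; a pose out of reach is approached as far as the arm can. A call is refused whole if a number of a shift passes 0.0417 or a number of a turn 7.16, either way. A call with a gripper value outside its range is refused whole. The fingers move at their own pace and stop on an object; the grip force is fixed at half the most. Time passes only in rows, so rows that do not move let the fingers close. It gives the time, the measured TCP pose, the force and the opening at its end, in the units of the state.
- ctrl.get_obs(): the state, without advancing time (a new reading comes with each control period).
- ctrl.get_image(name): name is "side" or "top" or "wrist"; returns the picture (384x512x3 uint8, red, green, blue); there is no depth.
- ctrl.camera_info(name): a dict with "fx", "fy", "cx", "cy" (pixels), "origin" and "attitude" of the camera in the world; the wrist camera has in their place "T_tool_cam" (4x4, takes a point from camera to tool coordinates, whose origin is the TCP and whose axes are the flange's). Camera axes: x right, y down, z forward; pixel columns grow to the right and rows downward; lengths in mm; the calibration is good to about 2 mm. A picture is of the moment at which its call begins: read the wrist's pose just before it. camera_info takes no time and is no camera call.
- ctrl.close_job(): hands the job in, once; it reports no verdict.
Trained networks look in the newest picture that a camera, given by its name, has taken for a name from the list of things; names that differ only in an ending like _2 or _b are one class to them, and where a whole thing is asked for, a point or a joint stands for the part that bears it (a point fixed in the world has none). Each returns a list of dicts, best first, with "p" (0 to 1); they miss things now and then, are a little off and sometimes report something else, mostly with a low value. They report only what shows in the picture. A call takes as long as a camera call.
- ctrl.look_for(thing, camera): "bbox" ([left, top, right, bottom] in pixels, round what is visible of it).
- ctrl.trace(thing, camera): "pixels" (384x512 bool, what is visible of it) and "bbox" ([left, top, right, bottom] in pixels, round what is visible of it).
- ctrl.landmark_of(thing, camera): "uv" ([column, row] in pixels: a listed point, or the origin of a listed thing).
The state is a dict: "t": time; "qpos": joint angles; "qvel": joint speeds; "joint_torque": joint torques, N m; "ee_pos": TCP position; "orientation": TCP orientation; "ft_force": force on the tool from outside, world axes, zero at the start; "moment": the same for the moment, N m; "width": finger opening in mm.
Only numpy, scipy, OpenCV 4.12 (cv2) and the standard library are available. Lean on these libraries where they do the work, as an engineer would, in place of code of your own. Each camera call takes 0.05 s, during which the arm holds its last target.

## Task

Clear the three post-mounted optics that hem in the power sensor in front of the laser by standing all three on the black rubber mat at the side. With all three parked there, take the sensor block and set it flat in the steel cradle, centred lengthwise between its two end stops; only then put each optic back centred on the very base pad it came from, squared up with the pad and facing the way it stood before (front and back may be swapped). Keep the optics and the sensor upright throughout.

Things in the scene. Friction and masses are not known exactly. Their poses are not given: they have to be found in the camera images.
- lens_c (a point): Round lens mount on a post, loose, 125 mm tall: upright black disc with glass, 50 mm diameter, 14 mm thick. Site: centre of the head, on the stem axis, 100 mm above the underside of the foot (disc 44 mm diameter, 14 mm high). x is horizontal, through the head's thickness, at the start towards the laser within 0.5 rad: grip across x, fingers fore and aft. 0.3 kg, heavy foot.
- mirror_c (a point): Square mirror mount on a post, loose, 124 mm tall: upright black plate 48 x 48 x 16 mm, two brass knobs (10 mm long) at opposite corners of its +x face. Site: centre of the head, on the stem axis, 100 mm above the underside of the foot (disc 44 mm diameter, 14 mm high). x is horizontal, through the head's thickness, at the start towards the laser within 0.5 rad: grip across x, fingers fore and aft. 0.3 kg, heavy foot.
- cube_c (a point): Beam-splitter cube on a post, loose, 117 mm tall: the head is a black cube of 34 mm edge with round windows. Site: centre of the head, on the stem axis, 100 mm above the underside of the foot (disc 44 mm diameter, 14 mm high). x is horizontal, through the head's thickness, at the start towards the laser within 0.5 rad: grip across x, fingers fore and aft. 0.3 kg, heavy foot.
- sensor_c (a point): Power sensor, loose: low bare-aluminium block with a round black disc on top, 50 mm (x) by 40 mm (y), 46 mm high, 0.22 kg. Site: its centre, 23 mm above its underside. Stands on the sub-plate before the laser, among the optics, x roughly towards the laser. Grip it across y (40 mm), at or a little above the centre. Set down, its x may point either way along the cradle.
- pad_lens: Base pad under the round lens mount at the start: fixed flat black square, 56 x 56 x 4 mm, on the sub-plate. Origin at the centre of its underside; x and y along its edges. The optic's foot stands 4 mm above the origin.
- pad_mirror: Base pad under the square mirror mount at the start: fixed flat black square, 56 x 56 x 4 mm, on the sub-plate. Origin at the centre of its underside; x and y along its edges. The optic's foot stands 4 mm above the origin.
- pad_cube: Base pad under the beam-splitter cube at the start: fixed flat black square, 56 x 56 x 4 mm, on the sub-plate. Origin at the centre of its underside; x and y along its edges. The optic's foot stands 4 mm above the origin.
- mat: Parking mat: fixed flat black rubber rectangle, 280 mm (its x) by 120 mm (its y), 4 mm thick, lying on the table left or right of the sub-plate. Origin at the centre of its underside. Room for the three optics side by side along x, about 90 mm apart.
- cradle: Sensor cradle: fixed dark steel plate 100 mm (x) by 56 mm (y), 8 mm thick, a raised stop across each end (15 mm thick, top 20 mm above the table); 70 mm clear between them, y sides open. On the table, on the other side from the mat. Origin at the centre of its underside; the docked sensor's centre is 31 mm above it.
- nest: Fixed steel sub-plate, 12 mm thick, carrying pads, optics and sensor. Origin on the table surface on its centre line, x towards the laser; it spans x -95 to +300 mm, y -125 to +125 mm. The blue laser head fixed on it fills x +115 to +288 mm, y -58 to +58 mm, up to 93 mm above the table. The sensor starts near x = +32 mm, y = 0.

How it is judged:
By the outcome, as a careful person would: the job done as asked, in the order asked, and still so for the second after the job is handed in, with the robot touching nothing.
It also fails if it takes over 144 s, if anything falls off the work surface, if the arm or the gripper's body presses on something with over 40 N, if the wrist force passes 120 N, or if a joint passes its speed limit or range.

## Working session

There is one attempt and no reset: what is moved stays moved. The work goes in short steps, Python scripts to look and compute and a tool call to move; the robot and the scene stay as the last step left them, time stands still between calls to the robot, and variables do not carry over. Pictures are saved under pics/ and viewed, and the job is handed in when it is done.

Besides the shell and the picture viewer there is one more tool, called as name(argument=value, ...) on one line, values as JSON. jog_arm: Moves the arm, as the interface text tells. Its arguments: {"type":"object","properties":{"steps":{"type":"array"}},"required":["steps"]}

```bash
ls; mkdir -p pics
python3 - <<'E'
from workcell import ctrl
import cv2, numpy as np
o=ctrl.get_obs(); print(o['t'],o['ee_pos'],o['orientation'],o['width'])
for n in ['top','side','wrist']:
    print(n,ctrl.camera_info(n))
for n in ['top','side','wrist']:
    cv2.imwrite(f'pics/{n}0.png',ctrl.get_image(n)[:,:,::-1])
for th in ['lens_c','mirror_c','cube_c','sensor_c','pad_lens','pad_mirror','pad_cube','mat','cradle','nest']:
    for n in ['top','side']:
        print(th,n,[(np.round(d['uv'],1).tolist(),round(d['p'],2)) for d in ctrl.landmark_of(th,n)[:2]])
print(ctrl.get_obs()['t'])
E
```

```text
pics
0.0 [ 170.74350912 -600.92319062  403.91597756] [-3.11005119e+00 -4.33135387e-01  2.88971029e-04] 87.96614558599822
top {'fx': 406.9144587616433, 'fy': 406.9144587616433, 'cx': 252.88642277536607, 'cy': 193.32419031304502, 'origin': array([392.00233342, -11.77664762, 985.19466416]), 'attitude': array([-2.11204649,  2.14472038, -0.16948426])}
side {'fx': 371.11729022327773, 'fy': 371.11729022327773, 'cx': 250.8808436811524, 'cy': 196.56579898038052, 'origin': array([433.47994502, 573.18225486, 699.08089023]), 'attitude': array([-0.27555359,  2.84496916, -1.16759851])}
wrist {'fx': 340.64414940796485, 'fy': 340.64414940796485, 'cx': 255.11799795881237, 'cy': 192.73599424778766, 'T_tool_cam': array([[-8.05060880e-04, -9.52806007e-01, -3.03578762e-01,
         8.44520111e+01],
       [ 9.99999632e-01, -8.57057985e-04,  3.80442039e-05,
         1.14564060e+00],
       [-2.96433348e-04, -3.03578620e-01,  9.52806346e-01,
         2.09767663e+01],
       [ 0.00000000e+00,  0.00000000e+00,  0.00000000e+00,
         1.00000000e+00]])}
lens_c top [([298.3, 188.3], 0.61)]
lens_c side [([251.2, 162.5], 0.6), ([238.6, 210.4], 0.53)]
mirror_c top [([264.0, 215.9], 0.91)]
mirror_c side [([267.0, 184.7], 0.82), ([230.3, 205.5], 0.72)]
cube_c top [([223.0, 191.7], 0.64)]
cube_c side [([241.4, 213.2], 0.69)]
sensor_c top [([371.0, 219.7], 0.75), ([264.4, 181.9], 0.62)]
sensor_c side [([231.5, 207.8], 0.83), ([240.3, 209.6], 0.63)]
pad_lens top [([295.4, 198.2], 0.5)]
pad_lens side [([250.4, 196.4], 0.49)]
pad_mirror top [([268.2, 214.7], 0.77)]
pad_mirror side [([265.3, 214.3], 0.45)]
pad_cube top [([227.7, 198.8], 0.78)]
pad_cube side [([239.4, 241.5], 0.72)]
mat top [([371.3, 218.9], 0.9)]
mat side [([276.1, 154.8], 0.58)]
cradle top []
cradle side [([240.3, 352.2], 0.79), ([244.6, 222.4], 0.22)]
nest top [([265.2, 197.3], 0.7)]
nest side [([245.4, 217.7], 0.85)]
1.15
```

Run:
```python
import cv2
for n in ['top0','side0']:
    im=cv2.imread(f'pics/{n}.png'); cv2.imwrite(f'pics/{n}b.png',cv2.resize(im,(800,600),interpolation=cv2.INTER_CUBIC))
```

```text
(no output)
```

View pics/top0b.png

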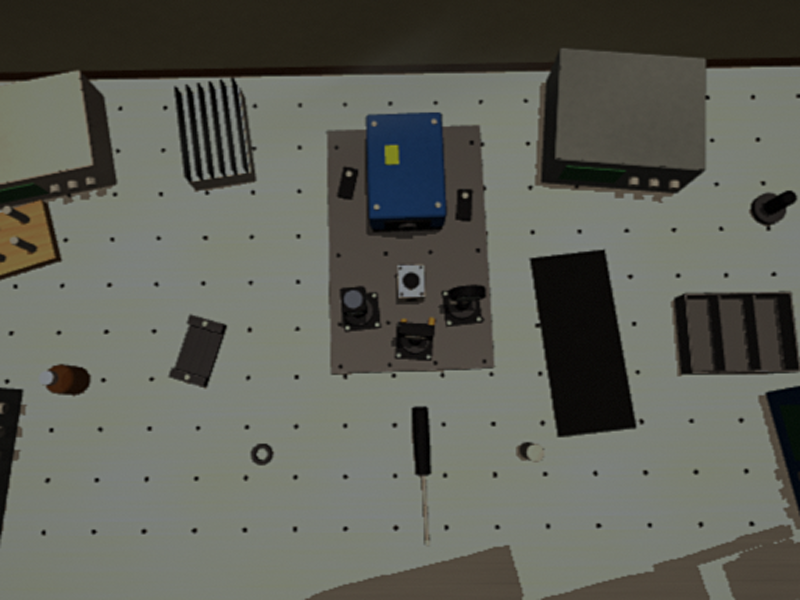

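View pics/side0b.png

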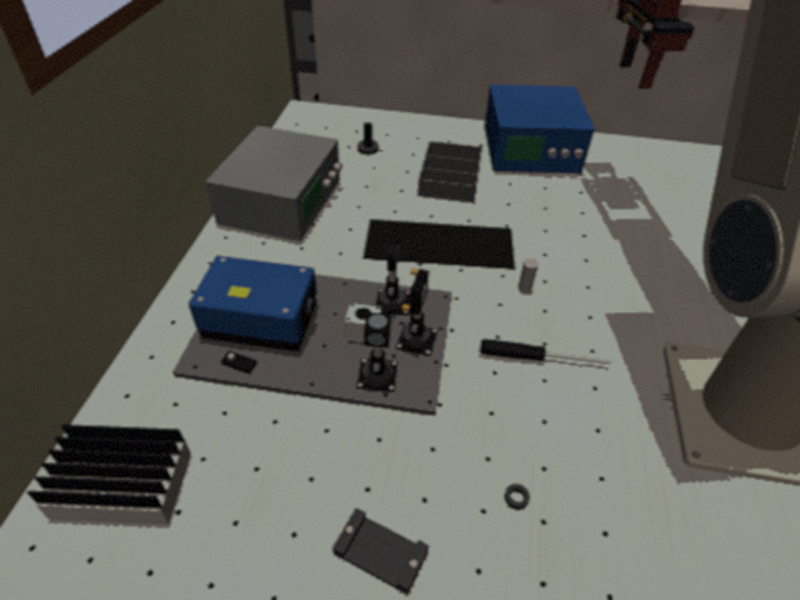

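View pics/wrist0.png

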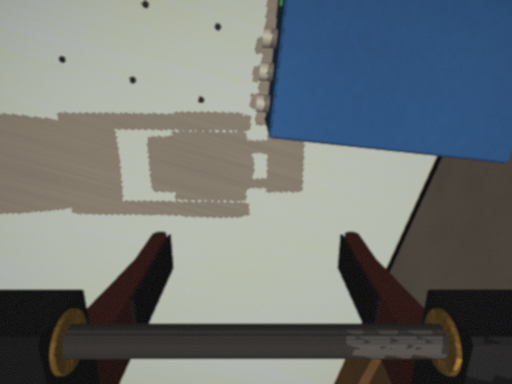

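```bash
cat > h.py <<'E'
from workcell import ctrl
import cv2, numpy as np
from scipy.spatial.transform import Rotation as R
def cam(n,obs=None):
    c=ctrl.camera_info(n)
    K=np.array([[c['fx'],0,c['cx']],[0,c['fy'],c['cy']],[0,0,1]])
    if n=='wrist':
        o=obs or ctrl.get_obs(); T=np.eye(4); T[:3,:3]=R.from_rotvec(o['orientation']).as_matrix(); T[:3,3]=o['ee_pos']
        T=T@c['T_tool_cam']; return K,T[:3,:3],T[:3,3]
    return K,R.from_rotvec(c['attitude']).as_matrix(),np.array(c['origin'])
def bp(C,uv,z):
    K,Rm,t=C; uv=np.atleast_2d(uv).astype(float)
    d=(np.linalg.inv(K)@np.c_[uv,np.ones(len(uv))].T).T@Rm.T
    return t+d*((z-t[2])/d[:,2])[:,None]
def pj(C,P):
    K,Rm,t=C; p=(np.atleast_2d(P)-t)@Rm@K.T; return p[:,:2]/p[:,2:]
def tri(views):
    A=np.zeros((3,3));b=np.zeros(3)
    for (K,Rm,t),uv in views:
        d=Rm@np.linalg.inv(K)@np.array([uv[0],uv[1],1.]); d/=np.linalg.norm(d); M=np.eye(3)-np.outer(d,d); A+=M;b+=M@t
    return np.linalg.solve(A,b)
def state():
    o=ctrl.get_obs(); Rm=R.from_rotvec(o['orientation']).as_matrix()
    print('t',round(o['t'],2),'ee',np.round(o['ee_pos'],1),'x',np.round(Rm[:,0],4),'y',np.round(Rm[:,1],4),'z',np.round(Rm[:,2],4),'w',round(o['width'],1),'q',np.round(o['qpos'],2),'F',np.round(o['ft_force'],1)); return o,Rm
def plan(pos,yaw,z_first=None):
    """pos: target grasp point (163 ahead); yaw: world angle of the tool y axis (mod pi). prints total shift in tool axes & turn."""
    o,Rm=state(); g=o['ee_pos']
    tx=np.array([-np.sin(yaw),0,0])
    best=None
    for k in (-1,0,1,2):
        y=np.array([np.cos(yaw+k*np.pi),np.sin(yaw+k*np.pi),0]); z=np.array([0,0,-1.]); x=np.cross(y,z)
        Rt=np.c_[x,y,z]; rv=R.from_matrix(Rm.T@Rt).as_rotvec()
        if best is None or np.linalg.norm(rv)<np.linalg.norm(best[0]): best=(rv,Rt)
    rv,Rt=best; tcp=np.array(pos)-163*Rt[:,2]; d=tcp-g
    print('rot deg',np.round(np.degrees(rv),2),'shift tool-now mm',np.round(Rm.T@d,1),'shift tool-after mm',np.round(Rt.T@d,1),'tcp',np.round(tcp,1))
E
python3 - <<'E'
from h import *
state()
C=cam('top')
im=cv2.imread('pics/top0.png')
s=512/800
pts={'mat':[(530,260),(604,251),(635,427),(558,437)],'cradle':[(190,316),(226,325),(206,386),(170,377)],'nest':[(327,130),(480,125),(493,366),(331,373)]}
for k,v in pts.items():
    P=bp(C,np.array(v)*s,{'mat':4,'cradle':14,'nest':12}[k]); print(k,np.round(P[:,:2]).tolist(),np.round(P.mean(0)), [round(float(np.linalg.norm(P[i]-P[i-1]))) for i in range(4)])
for k,uv,z in [('lens',(466,292),120),('mirror',(415,328),120),('cube',(353,298),130),('sens',(411,281),58),('padlens',(463,306),16),('padm',(414,341),16),('padc',(360,308),16)]:
    print(k,np.round(bp(C,np.array(uv)*s,z)))
E
```

```text
t 1.15 ee [ 170.8 -601.2  404.7] x [ 0.9619  0.2733 -0.    ] y [ 0.2733 -0.9619 -0.    ] z [-0.  0. -1.] w 87.7 q [-1.31  0.42  1.63 -0.    1.09 -0.02] F [ 0.  -0.2  0.8]
mat [[624.0, -217.0], [636.0, -334.0], [363.0, -362.0], [349.0, -245.0]] [ 493. -290.    4.] [276, 118, 275, 117]
cradle [[541.0, 315.0], [526.0, 259.0], [433.0, 286.0], [448.0, 342.0]] [487. 301.  14.] [97, 58, 97, 57]
nest [[845.0, 104.0], [848.0, -145.0], [457.0, -151.0], [450.0, 96.0]] [650. -24.  12.] [395, 249, 391, 247]
lens [[ 552. -102.  120.]]
mirror [[503. -31. 120.]]
cube [[545.  53. 130.]]
sens [[582. -27.  58.]]
padlens [[ 550. -108.   16.]]
padm [[497. -31.  16.]]
padc [[549.  51.  16.]]
```

jog_arm(steps=[[[0.022, -0.0236, -0.002, 0, 0, 0, -1], [0.022, -0.0236, -0.002, 0, 0, 0, -1], [0.022, -0.0236, -0.002, 0, 0, 0, -1], [0.022, -0.0236, -0.002, 0, 0, 0, -1], [0.022, -0.0236, -0.002, 0, 0, 0, -1], [0.022, -0.0236, -0.002, 0, 0, 0, -1], [0.022, -0.0236, -0.002, 0, 0, 0, -1], [0.022, -0.0236, -0.002, 0, 0, 0, -1], [0.022, -0.0236, -0.002, 0, 0, 0, -1], [0.022, -0.0236, -0.002, 0, 0, 0, -1], [0.026, -0.0277, -0.002, 0, 0, 0, -1], [0.026, -0.0277, -0.002, 0, 0, 0, -1], [0.026, -0.0277, -0.002, 0, 0, 0, -1], [0.026, -0.0277, -0.002, 0, 0, 0, -1], [0.026, -0.0277, -0.002, 0, 0, 0, -1], [0.026, -0.0277, -0.002, 0, 0, 0, -1], [0.026, -0.0277, -0.002, 0, 0, 0, -1], [0.026, -0.0277, -0.002, 0, 0, 5.28, -1], [0, 0, 0, 0, 0, 5.28, -1], [0, 0, 0, 0, 0, 5.28, -1]]])

```text
t: 2.82
ee_pos: [458.3, -41.9, 440.9]
orientation: [-3.142, -0.0, -0.001]
ft_force: [-0.7, 0.0, -0.3]
width: 87.2
```

```bash
cat > shot.py <<'E'
import sys,pickle
from h import *
n=sys.argv[1]
o,_=state(); im=ctrl.get_image('wrist')[:,:,::-1]
cv2.imwrite(f'pics/{n}.png',im); pickle.dump(cam('wrist',o),open(f'pics/{n}.pkl','wb'))
cv2.imwrite(f'pics/{n}b.png',cv2.resize(im,(800,600),interpolation=cv2.INTER_CUBIC))
E
python3 shot.py w1
```

```text
t 2.82 ee [458.3 -41.9 440.9] x [1.e+00 1.e-04 7.e-04] y [ 1.e-04 -1.e+00 -0.e+00] z [ 7.e-04  0.e+00 -1.e+00] w 87.2 q [-0.12  0.13  1.95  0.    1.07  1.45] F [-0.7  0.  -0.3]
```

View pics/w1b.png

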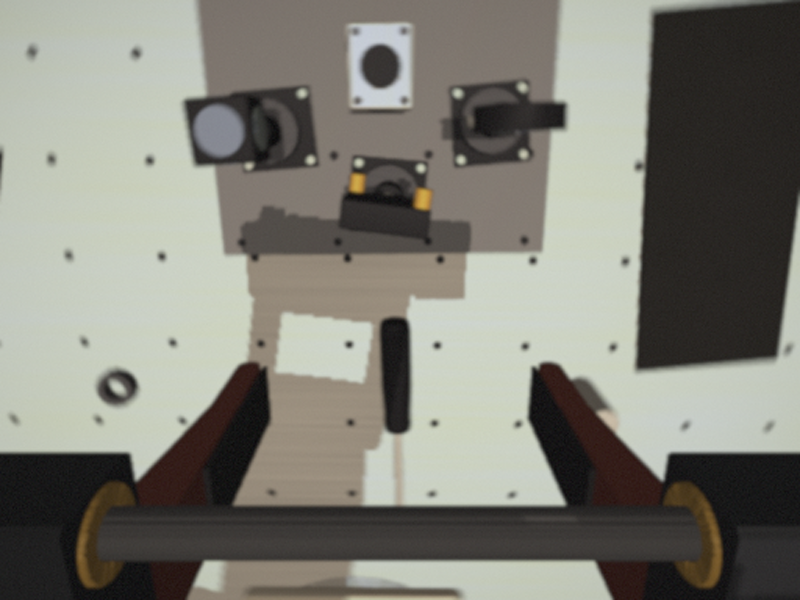

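```bash
cat > meas.py <<'E'
import pickle
from h import *
def refine(im,uv,r=5):
    g=cv2.cvtColor(im,cv2.COLOR_BGR2GRAY).astype(float); u,v=[int(round(a)) for a in uv]
    for _ in range(3):
        y0,x0=max(v-r,0),max(u-r,0); w=g[y0:v+r+1,x0:u+r+1]; w=np.clip(w-(w.min()+w.max())/2,0,None)
        yy,xx=np.mgrid[y0:y0+w.shape[0],x0:x0+w.shape[1]]; uf,vf=(w*xx).sum()/w.sum(),(w*yy).sum()/w.sum(); u,v=int(round(uf)),int(round(vf))
    return uf,vf
E
python3 - <<'E'
from meas import *
im=cv2.imread('pics/w1.png');C=pickle.load(open('pics/w1.pkl','rb'));s=.64
for k,v,z in [('lens',[(457,92),(521,87),(525,154),(460,160)],17),('mirror',[(359,163),(421,168)],17),('cube',[(302,93),(310,160),(249,166)],17)]:
    P=bp(C,[refine(im,np.array(a)*s,4) for a in v],z);print(k,np.round(P[:,:2],1).tolist(),[np.round(np.linalg.norm(P[i]-P[i-1]),1) for i in range(len(P))],[np.round(np.degrees(np.arctan2(*(P[i]-P[i-1])[1::-1])),1) for i in range(len(P))],np.round(P.mean(0),1))
P=bp(C,np.array([(348,24),(412,24),(413,109),(349,107)])*s,58);print('sens',np.round(P[:,:2],1),P.mean(0),[np.round(np.linalg.norm(P[i]-P[i-1]),1) for i in range(len(P))])
P=bp(C,np.array([(198,0),(224,254),(542,250),(559,0)])*s,12);print(np.round(P,1))
for n,v in [('lens',(517,117)),]:
    print(n)
for th in ['lens_c','mirror_c','cube_c','sensor_c','pad_lens','pad_mirror','pad_cube']:
    d=ctrl.landmark_of(th,'wrist'); z={'l':116,'m':116,'c':116,'s':35,'p':12}[th[0]]
    print(th,[(np.round(a['uv'],1).tolist(),round(a['p'],2),np.round(bp(C,a['uv'],z),1)) for a in d[:2]])
E
```

```text
lens [[569.6, -84.2], [573.5, -129.8], [527.9, -133.8], [524.0, -88.1]] [np.float64(45.8), np.float64(45.8), np.float64(45.7), np.float64(45.8)] [np.float64(4.9), np.float64(-85.1), np.float64(-175.0), np.float64(95.0)] [ 548.8 -109.    17. ]
mirror [[522.1, -13.2], [518.2, -58.9]] [np.float64(45.8), np.float64(45.8)] [np.float64(85.1), np.float64(-94.9)] [520.1 -36.   17. ]
cube [[569.7, 25.7], [524.0, 22.0], [519.7, 67.7]] [np.float64(65.3), np.float64(45.8), np.float64(45.9)] [np.float64(-40.1), np.float64(-175.4), np.float64(95.4)] [537.8  38.5  17. ]
sens [[606.1 -12. ]
 [606.1 -51.2]
 [557.1 -52.2]
 [558.3 -11.2]] [581.9227864  -31.63045213  58.        ] [np.float64(47.8), np.float64(39.2), np.float64(49.0), np.float64(41.0)]
[[ 628.9   93.8   12. ]
 [ 452.2   93.7   12. ]
 [ 455.2 -154.8   12. ]
 [ 628.8 -152.4   12. ]]
lens
lens_c [([330.1, 70.3], 0.9, array([[ 554.4, -105.9,  116. ]]))]
mirror_c [([243.7, 136.8], 0.78, array([[498.7, -32.7, 116. ]]))]
cube_c [([144.4, 84.9], 0.72, array([[542.8,  51.3, 116. ]]))]
sensor_c [([241.1, 47.2], 0.88, array([[580.2, -28.3,  35. ]]))]
pad_lens []
pad_mirror []
pad_cube []
```

Run:
```python
import cv2,numpy as np
im=cv2.imread('pics/w1.png')
a=im[10:160,110:370]; a=np.clip(a.astype(float)*1.8,0,255).astype('uint8')
cv2.imwrite('pics/w1z.png',cv2.resize(a,(780,450),interpolation=cv2.INTER_CUBIC))
```

```text
(no output)
```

View pics/w1z.png

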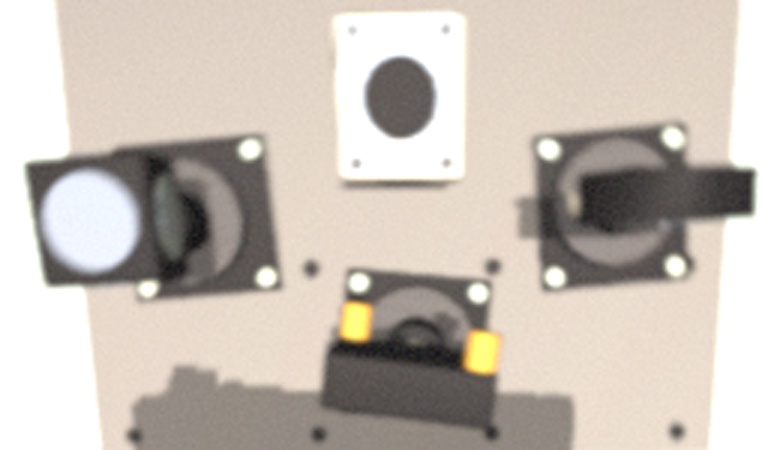

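Run:
```python
from meas import *
C=pickle.load(open('pics/w1.pkl','rb'))
f=lambda a:np.array(a)/3+np.array([110,10])
# overlay predictions: assume optics at pad centers w/ pad yaw
im=cv2.imread('pics/w1.png');a=np.clip(im.astype(float)*1.8,0,255).astype('uint8')[10:160,110:370];a=cv2.resize(a,(780,450),interpolation=cv2.INTER_CUBIC)
def draw(P,col):
    q=(pj(C,P)-[110,10])*3; cv2.polylines(a,[np.round(q*8).astype(np.int32)],True,col,1,cv2.LINE_AA,3)
th=np.linspace(0,2*np.pi,40)
for k,c,yaw in [('lens',(548.8,-109),4.95),('mirror',(497.2,-34.1),-4.9),('cube',(544.7,46.7),4.9)]:
    y=np.radians(yaw);X=np.array([np.cos(y),np.sin(y),0]);Y=np.array([-np.sin(y),np.cos(y),0]);o=np.array([*c,0])
    draw([o+22*np.cos(t)*X+22*np.sin(t)*Y+[0,0,30] for t in th],(0,0,255))
    draw([o+28*i*X+28*j*Y+[0,0,16] for i,j in[(1,1),(1,-1),(-1,-1),(-1,1)]],(0,200,0))
    hx,hy,z={'cube':(17,17,133),'mirror':(8,24,140),'lens':(7,25,116)}[k]
    if k!='lens': draw([o+hx*i*X+hy*j*Y+[0,0,z] for i,j in[(1,1),(1,-1),(-1,-1),(-1,1)]],(255,0,255))
    else:
        for sx in(-7,7): draw([o+sx*X+25*np.cos(t)*Y+np.array([0,0,116+25*np.sin(t)]) for t in th],(255,0,255))
P=bp(C,f([(335,13),(466,13),(466,182),(337,180)]),58);print(P,P.mean(0))
cv2.imwrite('pics/ov1.png',a)
```

```text
[[607.01314423 -11.00285947  58.        ]
 [606.98777742 -52.74521321  58.        ]
 [556.25835818 -53.1725506   58.        ]
 [556.91449091 -10.14712132  58.        ]] [581.79344268 -31.76693615  58.        ]
```

View pics/ov1.png

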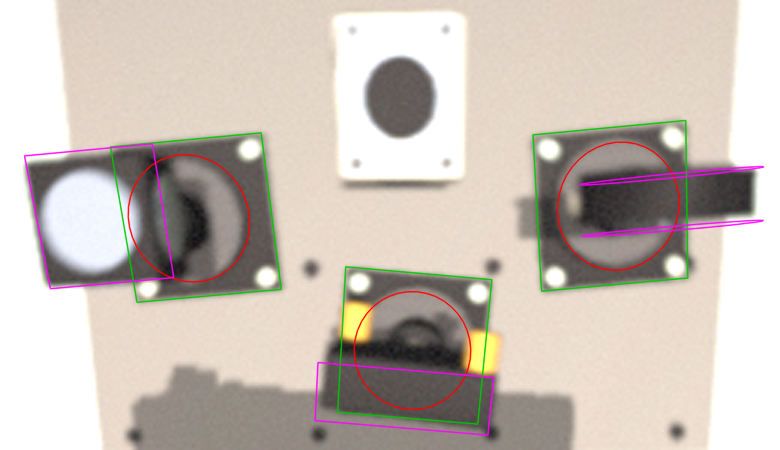

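jog_arm(steps=[[[0, 0, 0.0072, 0, 0, -6.78, -0.4], [0, 0, 0.0072, 0, 0, -6.78, -0.4], [0, 0, 0.0072, 0, 0, -6.78, -0.4], [0, 0, 0.0072, 0, 0, -6.78, -0.4], [0, 0, 0.0072, 0, 0, -6.78, -0.4], [0, 0, 0.0072, 0, 0, -6.78, -0.4], [0, 0, 0.0072, 0, 0, -6.78, -0.4], [0, 0, 0.0072, 0, 0, -6.78, -0.4], [0, 0, 0.0072, 0, 0, -6.78, -0.4], [0, 0, 0.0072, 0, 0, -6.78, -0.4], [0, 0, 0.0072, 0, 0, -6.78, -0.4], [0, 0, 0.0072, 0, 0, -6.78, -0.4], [0, 0, 0.0072, 0, 0, -6.78, -0.4], [0, 0, 0.0072, 0, 0, -6.78, -0.4], [-0.0147, 0.0172, 0, 0, 0, 0, -0.4], [-0.0147, 0.0172, 0, 0, 0, 0, -0.4], [-0.0147, 0.0172, 0, 0, 0, 0, -0.4], [-0.0147, 0.0172, 0, 0, 0, 0, -0.4], [-0.0147, 0.0172, 0, 0, 0, 0, -0.4], [0, 0, 0, 0, 0, 0, -0.4]]])

```text
t: 4.88
ee_pos: [552.3, -112.3, 340.3]
orientation: [2.123, 2.311, 0.003]
ft_force: [0.2, -0.3, 0.3]
width: 61.6
```

```bash
python3 shot.py w2; python3 -c "
from h import *
plan((550.3,-108,116),np.radians(4.95))"
```

```text
t 4.88 ee [ 552.3 -112.3  340.3] x [-0.085   0.9964 -0.0015] y [0.9964 0.085  0.0036] z [ 0.0037 -0.0011 -1.    ] w 61.6 q [-0.22  0.42  1.82 -0.    0.9  -0.31] F [ 0.2 -0.3  0.3]
t 4.93 ee [ 550.6 -111.3  339.8] x [-8.480e-02  9.964e-01 -4.000e-04] y [0.9964 0.0848 0.0011] z [ 1.1e-03 -3.0e-04 -1.0e+00] w 61.3 q [-0.22  0.42  1.82 -0.    0.91 -0.31] F [-0.1  0.9  0.4]
rot deg [ 0.06  0.02 -0.08] shift tool-now mm [ 3.3 -0.1 60.8] shift tool-after mm [ 3.3  0.  60.8] tcp [ 550.3 -108.   279. ]
```

View pics/w2b.png

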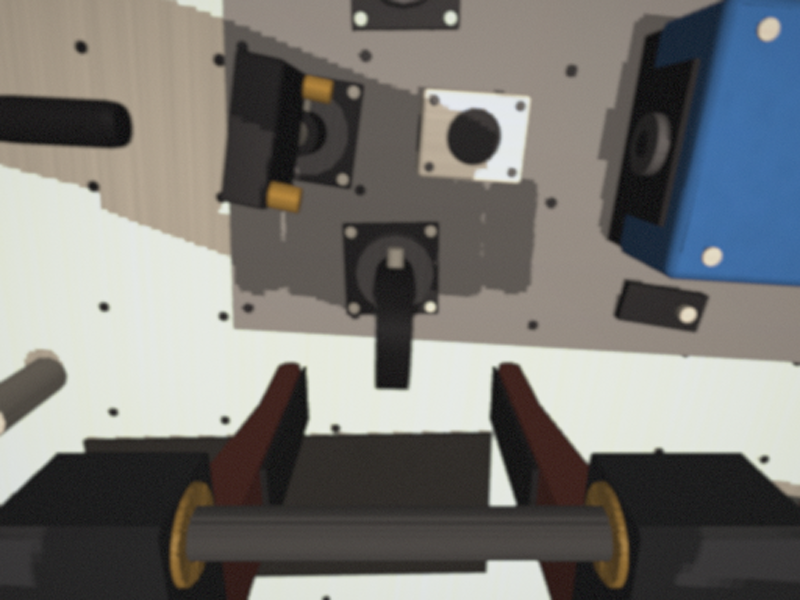

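```bash
cat > ov.py <<'E'
import sys
from meas import *
th=np.linspace(0,2*np.pi,60)
def overlay(n,items,out,box=None,k=1.6):
    """items: list (kind, x,y,yawdeg, zbase)"""
    C=pickle.load(open(f'pics/{n}.pkl','rb'));im=cv2.imread(f'pics/{n}.png')
    x0,y0,x1,y1=box or(0,0,512,384); s=min(800/(x1-x0),600/(y1-y0))
    a=np.clip(im[y0:y1,x0:x1].astype(float)*k,0,255).astype('uint8');a=cv2.resize(a,None,fx=s,fy=s,interpolation=cv2.INTER_CUBIC)
    def draw(P,col):
        q=(pj(C,P)+.5-[x0,y0])*s-.5; cv2.polylines(a,[np.round(q*8).astype(np.int32)],True,col,1,cv2.LINE_AA,3)
    for kd,x,y,yaw,zb in items:
        r=np.radians(yaw);X=np.array([np.cos(r),np.sin(r),0]);Y=np.array([-np.sin(r),np.cos(r),0]);o=np.array([x,y,zb])
        rect=lambda hx,hy,z:draw([o+hx*i*X+hy*j*Y+[0,0,z] for i,j in[(1,1),(1,-1),(-1,-1),(-1,1)]],(255,0,255))
        if kd in('lens','mirror','cube'): draw([o+22*np.cos(t)*X+22*np.sin(t)*Y+[0,0,14] for t in th],(0,0,255))
        if kd=='pad': draw([o+28*i*X+28*j*Y+[0,0,4] for i,j in[(1,1),(1,-1),(-1,-1),(-1,1)]],(0,220,0))
        if kd=='mirror': rect(8,24,124);rect(8,24,76)
        if kd=='cube': rect(17,17,117);rect(17,17,83)
        if kd=='sensor': rect(25,20,46)
        if kd=='cradle': rect(50,28,8);rect(35,28,8);rect(50,28,20)
        if kd=='mat': rect(140,60,4)
        if kd=='lens':
            for sx in(-7,7): draw([o+sx*X+25*np.cos(t)*Y+np.array([0,0,100+25*np.sin(t)]) for t in th],(255,0,255))
    cv2.imwrite(out,a)
E
python3 -c "
from ov import *
overlay('w2',[('pad',548.8,-109,4.95,12),('lens',550.3,-108,4.95,16),('pad',497.2,-34.1,-4.9,12),('mirror',499,-34.1,-4.9,16),('sensor',581.8,-31.7,0,12)],'pics/ov2.png',(130,20,400,260))"
```

```text
(no output)
```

View pics/ov2.png

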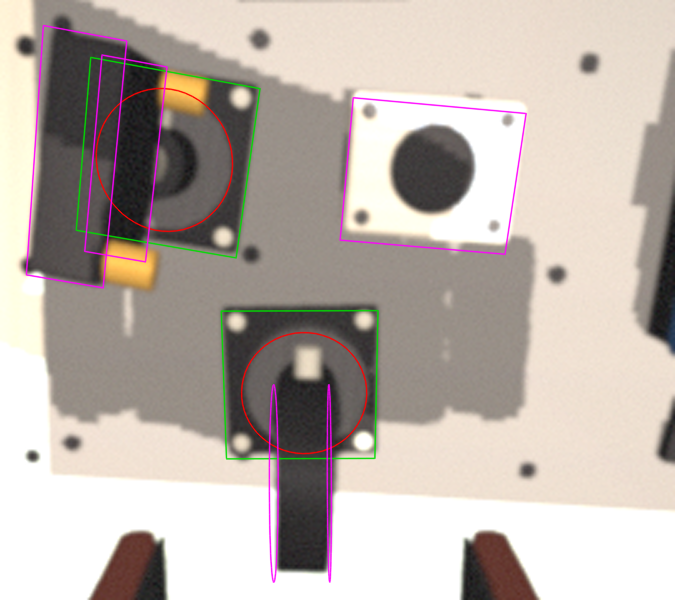

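jog_arm(steps=[[[0.0022, 0, 0.01, 0, 0, 0, -0.4], [0.0022, 0, 0.012, 0, 0, 0, -0.4], [0, 0, 0.014, 0, 0, 0, -0.4], [0, 0, 0.014, 0, 0, 0, -0.4], [0, 0, 0.01, 0, 0, 0, -0.4], [0, 0, 0, 0, 0, 0, -0.4], [0, 0, 0, 0, 0, 0, 1], [0, 0, 0, 0, 0, 0, 1], [0, 0, 0, 0, 0, 0, 1], [0, 0, 0, 0, 0, 0, 1], [0, 0, 0, 0, 0, 0, 1], [0, 0, 0, 0, 0, 0, 1], [0, 0, 0, 0, 0, 0, 1], [0, 0, 0, 0, 0, 0, 1], [0, 0, 0, 0, 0, 0, 1], [0, 0, 0, 0, 0, 0, 1]]])

```text
t: 6.27
ee_pos: [549.2, -105.5, 280.0]
orientation: [2.123, 2.315, 0.0]
ft_force: [0.7, 0.2, 1.0]
width: 13.9
```

```bash
python3 -c "
from h import *
plan((582.5,-280.6,164),np.radians(4.95))"
```

```text
t 6.27 ee [ 549.2 -105.5  280. ] x [-8.610e-02  9.963e-01 -1.000e-04] y [9.963e-01 8.610e-02 4.000e-04] z [ 4.e-04 -1.e-04 -1.e+00] w 13.9 q [-0.21  0.5   1.85  0.    0.78 -0.3 ] F [0.7 0.2 1. ]
rot deg [ 0.02  0.01 -0.01] shift tool-now mm [-177.3   18.1  -47. ] shift tool-after mm [-177.3   18.   -47. ] tcp [ 582.5 -280.6  327. ]
```

jog_arm(steps=[[[0, 0, -0.01, 0, 0, 0, 1], [0, 0, -0.015, 0, 0, 0, 1], [0, 0, -0.015, 0, 0, 0, 1], [-0.017, 0.002, 0, 0, 0, 0, 1], [-0.024, 0.002, 0, 0, 0, 0, 1], [-0.024, 0.003, 0, 0, 0, 0, 1], [-0.024, 0.003, 0, 0, 0, 0, 1], [-0.024, 0.002, 0, 0, 0, 0, 1], [-0.024, 0.002, 0, 0, 0, 0, 1], [-0.024, 0.002, 0, 0, 0, 0, 1], [-0.016, 0.002, 0.006, 0, 0, 0, 1], [0, 0, 0.014, 0, 0, 0, 1], [0, 0, 0.014, 0, 0, 0, 1], [0, 0, 0.01, 0, 0, 0, 1], [0, 0, 0.005, 0, 0, 0, 1], [0, 0, 0.002, 0, 0, 0, 1], [0, 0, 0, 0, 0, 0, 1], [0, 0, 0, 0, 0, 0, 1]]])

```text
t: 7.77
ee_pos: [582.3, -279.3, 268.5]
orientation: [-2.122, -2.316, 0.0]
ft_force: [0.6, 0.3, -3.4]
width: 13.9
```

```bash
python3 shot.py w3
```

```text
t 7.77 ee [ 582.3 -279.3  268.5] x [-8.720e-02  9.962e-01  4.000e-04] y [ 9.962e-01  8.720e-02 -5.000e-04] z [-5.e-04  4.e-04 -1.e+00] w 13.9 q [-0.47  0.62  1.66  0.    0.86 -0.55] F [ 0.6  0.3 -3.4]
```

View pics/w3b.png

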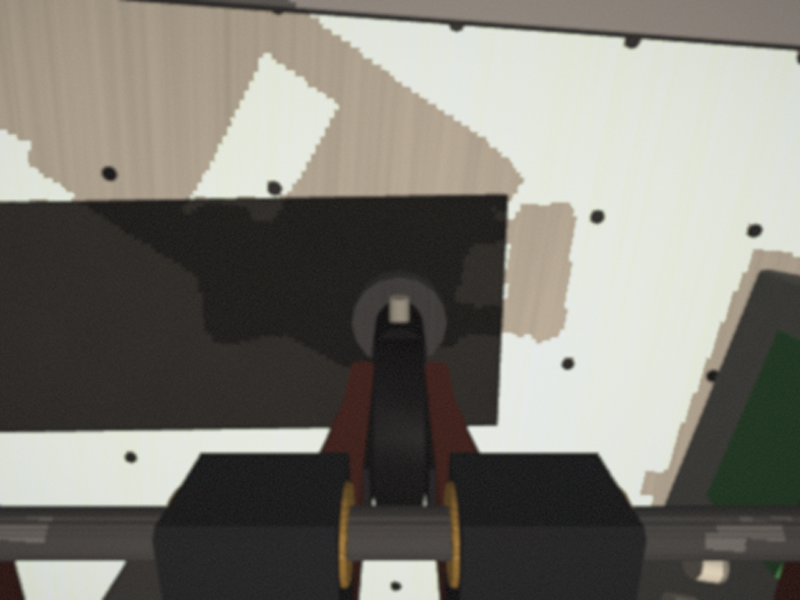

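jog_arm(steps=[[[0, 0, 0.0012, 0, 0, 0, 1], [0, 0, 0, 0, 0, 0, 1], [0, 0, 0, 0, 0, 0, -0.4], [0, 0, 0, 0, 0, 0, -0.4], [0, 0, 0, 0, 0, 0, -0.4], [0, 0, 0, 0, 0, 0, -0.4], [0, 0, 0, 0, 0, 0, -0.4], [0, 0, -0.01, 0, 0, 0, -0.4], [0, 0, -0.02, 0, 0, 0, -0.4], [0, 0, -0.025, 0, 0, 0, -0.4], [0, 0, -0.025, 0, 0, 0, -0.4], [0, 0, 0, 0, 0, 4.95, -0.4], [0, 0, 0, 0, 0, 4.95, -0.4]]])

```text
t: 8.9
ee_pos: [582.8, -280.6, 350.8]
orientation: [2.317, 2.116, 0.003]
ft_force: [-0.8, -0.1, -0.6]
width: 61.8
```

```bash
python3 -c "
from h import *
plan((499,-34.1,177),np.radians(-4.9))"
```

```text
t 8.9 ee [ 582.8 -280.6  350.8] x [ 0.0904  0.9959 -0.0017] y [ 0.9959 -0.0904  0.0042] z [ 0.0041 -0.0021 -1.    ] w 61.8 q [-0.47  0.51  1.62  0.    1.   -0.38] F [-0.8 -0.1 -0.6]
rot deg [ 0.24  0.1  -0.29] shift tool-now mm [ 237.9 -105.8    9.9] shift tool-after mm [ 238.4 -104.6   10.8] tcp [499.  -34.1 340. ]
```

jog_arm(steps=[[[0.02, -0.009, 0.001, 0, 0, 0, -0.4], [0.028, -0.012, 0.001, 0, 0, 0, -0.4], [0.0284, -0.0126, 0.001, 0, 0, 0, -0.4], [0.029, -0.013, 0.001, 0, 0, 0, -0.4], [0.029, -0.013, 0.001, 0, 0, 0, -0.4], [0.029, -0.013, 0.001, 0, 0, 0, -0.4], [0.029, -0.013, 0.001, 0, 0, 0, -0.4], [0.026, -0.011, 0.001, 0, 0, 0, -0.4], [0.02, -0.008, 0, 0, 0, 0, -0.4], [0, 0, 0, 0, 0, 0, -0.4], [0, 0, 0, 0, 0, 0, -0.4], [0, 0, 0, 0, 0, 0, -0.4], [0, 0, 0, 0, 0, 0, -0.4]]])

```text
t: 9.98
ee_pos: [499.2, -34.6, 340.1]
orientation: [2.316, 2.122, 0.001]
ft_force: [-0.2, -0.8, -1.2]
width: 61.6
```

```bash
python3 shot.py w4;python3 -c "
from ov import *
overlay('w4',[('pad',548.8,-109,4.95,12),('pad',497.2,-34.1,-4.9,12),('pad',544.7,46.7,4.9,12),('mirror',499,-34.1,-4.9,16),('cube',544.7,46.7,4.9,16),('sensor',581.8,-30.7,0,12)],'pics/ov4.png')
plan((499,-34.1,117),np.radians(-4.9))"
```

```text
t 9.98 ee [499.2 -34.6 340.1] x [ 8.730e-02  9.962e-01 -2.000e-04] y [ 0.9962 -0.0873  0.001 ] z [ 1.e-03 -3.e-04 -1.e+00] w 61.6 q [-0.09  0.33  1.95 -0.    0.85 -0.01] F [-0.2 -0.8 -1.2]
t 10.03 ee [499.2 -34.7 339.9] x [ 8.770e-02  9.961e-01 -1.000e-04] y [ 9.961e-01 -8.770e-02  7.000e-04] z [ 7.e-04 -2.e-04 -1.e+00] w 61.1 q [-0.09  0.33  1.95 -0.    0.85 -0.01] F [ 0.9 -0.8 -0.2]
rot deg [ 0.04  0.01 -0.13] shift tool-now mm [ 0.6 -0.2 59.9] shift tool-after mm [ 0.6 -0.2 59.9] tcp [499.  -34.1 280. ]
```

View pics/ov4.png

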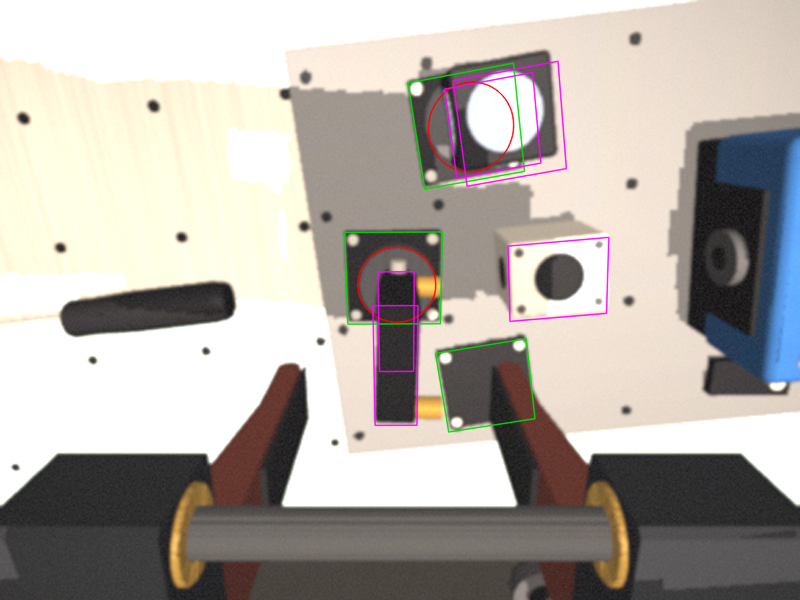

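jog_arm(steps=[[[0.0005, 0, 0.01, 0, 0, 0, -0.4], [0, 0, 0.012, 0, 0, 0, -0.4], [0, 0, 0.014, 0, 0, 0, -0.4], [0, 0, 0.014, 0, 0, 0, -0.4], [0, 0, 0.01, 0, 0, 0, -0.4], [0, 0, 0, 0, 0, 0, -0.4], [0, 0, 0, 0, 0, 0, 1], [0, 0, 0, 0, 0, 0, 1], [0, 0, 0, 0, 0, 0, 1], [0, 0, 0, 0, 0, 0, 1], [0, 0, 0, 0, 0, 0, 1], [0, 0, 0, 0, 0, 0, 1], [0, 0, 0, 0, 0, 0, 1], [0, 0, 0, 0, 0, 0, 1], [0, 0, 0, 0, 0, 0, 1], [0, 0, -0.01, 0, 0, 0, 1], [0, 0, -0.015, 0, 0, 0, 1], [0, 0, -0.015, 0, 0, 0, 1]]])

```text
t: 11.53
ee_pos: [498.3, -33.2, 320.0]
orientation: [-2.314, -2.122, 0.002]
ft_force: [0.6, -0.0, -2.0]
width: 15.9
```

```bash
python3 -c "
from h import *
plan((493,-290,105),np.radians(-4.9))"
```

```text
t 11.53 ee [498.3 -33.2 320. ] x [0.0865 0.9963 0.    ] y [ 0.9963 -0.0865 -0.0022] z [-2.2e-03  2.0e-04 -1.0e+00] w 15.9 q [-0.09  0.37  1.97  0.    0.81 -0.  ] F [ 0.6 -0.  -2. ]
rot deg [-0.13 -0.   -0.06] shift tool-now mm [-256.3   17.1   51.9] shift tool-after mm [-256.3   16.7   52. ] tcp [ 493. -290.  268.]
```

jog_arm(steps=[[[-0.016, 0.001, 0, 0, 0, 0, 1], [-0.025, 0.002, 0, 0, 0, 0, 1], [-0.028, 0.002, 0, 0, 0, 0, 1], [-0.03, 0.002, 0, 0, 0, 0, 1], [-0.03, 0.002, 0, 0, 0, 0, 1], [-0.03, 0.002, 0, 0, 0, 0, 1], [-0.03, 0.002, 0, 0, 0, 0, 1], [-0.028, 0.002, 0, 0, 0, 0, 1], [-0.024, 0.0015, 0, 0, 0, 0, 1], [-0.0153, 0.0005, 0.006, 0, 0, 0, 1], [0, 0, 0.014, 0, 0, 0, 1], [0, 0, 0.014, 0, 0, 0, 1], [0, 0, 0.01, 0, 0, 0, 1], [0, 0, 0.0055, 0, 0, 0, 1], [0, 0, 0.0025, 0, 0, 0, 1], [0, 0, 0.001, 0, 0, 0, 1], [0, 0, 0, 0, 0, 0, 1]]])

```text
t: 12.95
ee_pos: [493.1, -289.4, 267.9]
orientation: [-2.313, -2.122, 0.002]
ft_force: [-6.7, 1.8, 11.7]
width: 15.6
```

```bash
python3 shot.py w5
```

```text
t 12.95 ee [ 493.1 -289.4  267.9] x [8.570e-02 9.963e-01 9.000e-04] y [ 0.9963 -0.0857 -0.0025] z [-0.0024  0.0011 -1.    ] w 15.6 q [-0.55  0.54  1.83 -0.    0.78 -0.47] F [-6.7  1.8 11.7]
```

View pics/w5b.png

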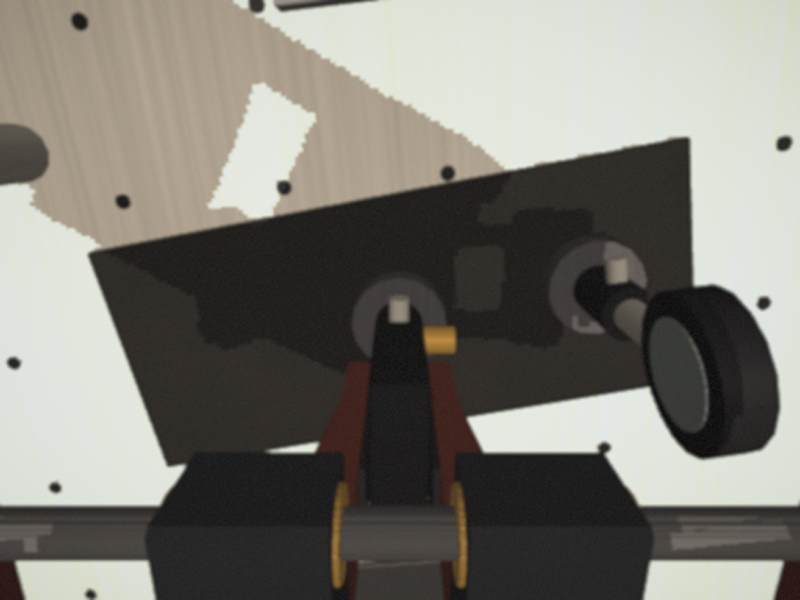

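jog_arm(steps=[[[0, 0, 0, 0, 0, 0, -0.4], [0, 0, 0, 0, 0, 0, -0.4], [0, 0, 0, 0, 0, 0, -0.4], [0, 0, 0, 0, 0, 0, -0.4], [0, 0, 0, 0, 0, 0, -0.4], [0, 0, -0.01, 0, 0, 0, -0.4], [0, 0, -0.02, 0, 0, 0, -0.4], [0, 0, -0.025, 0, 0, 0, -0.4], [0, 0, -0.025, 0, 0, 0, -0.4], [0, 0, 0, 0, 0, -4.9, -0.4], [0, 0, 0, 0, 0, -4.9, -0.4], [0, 0, 0, 0, 0, 0, -0.4]]])

```text
t: 14.0
ee_pos: [493.6, -290.1, 348.0]
orientation: [2.121, 2.315, 0.0]
ft_force: [-0.7, -0.6, 0.1]
width: 61.5
```

```bash
python3 -c "
from h import *
plan((542,50,177),np.radians(4.9))"
```

```text
t 14.0 ee [ 493.6 -290.1  348. ] x [-0.0874  0.9962 -0.001 ] y [0.9962 0.0874 0.0014] z [ 1.5e-03 -9.0e-04 -1.0e+00] w 61.5 q [-0.55  0.42  1.79 -0.    0.93 -0.64] F [-0.7 -0.6  0.1]
rot deg [0.08 0.06 0.11] shift tool-now mm [334.6  77.9   7.8] shift tool-after mm [334.7  77.3   8. ] tcp [542.  50. 340.]
```

jog_arm(steps=[[[0.02, 0.005, 0.001, 0, 0, 0, -0.4], [0.028, 0.006, 0.001, 0, 0, 0, -0.4], [0.03, 0.007, 0.001, 0, 0, 0, -0.4], [0.032, 0.007, 0.001, 0, 0, 0, -0.4], [0.032, 0.0075, 0.001, 0, 0, 0, -0.4], [0.032, 0.0075, 0.001, 0, 0, 0, -0.4], [0.032, 0.0075, 0.001, 0, 0, 0, -0.4], [0.032, 0.0075, 0.001, 0, 0, 0, -0.4], [0.032, 0.0075, 0, 0, 0, 0, -0.4], [0.028, 0.0068, 0, 0, 0, 0, -0.4], [0.022, 0.005, 0, 0, 0, 0, -0.4], [0.0147, 0.003, 0, 0, 0, 0, -0.4], [0, 0, 0, 0, 0, 0, -0.4], [0, 0, 0, 0, 0, 0, -0.4], [0, 0, 0, 0, 0, 0, -0.4]]])

```text
t: 15.25
ee_pos: [542.1, 49.6, 338.7]
orientation: [-2.127, -2.312, 0.001]
ft_force: [0.2, -0.5, -0.2]
width: 61.8
```

```bash
python3 shot.py w6;python3 -c "
from ov import *
overlay('w6',[('pad',548.8,-109,4.95,12),('pad',497.2,-34.1,-4.9,12),('pad',544.7,46.7,4.9,12),('cube',542,50,4.9,16),('sensor',581.8,-30.7,0,12)],'pics/ov6.png')
plan((542,50,117),np.radians(4.9))"
```

```text
t 15.25 ee [542.1  49.6 338.7] x [-8.320e-02  9.965e-01 -2.000e-04] y [ 9.965e-01  8.320e-02 -4.000e-04] z [-4.e-04 -3.e-04 -1.e+00] w 61.8 q [ 0.07  0.4   1.86 -0.    0.89 -0.01] F [ 0.2 -0.5 -0.2]
t 15.3 ee [542.1  49.2 338.6] x [-8.280e-02  9.966e-01 -2.000e-04] y [ 9.966e-01  8.280e-02 -4.000e-04] z [-4.e-04 -2.e-04 -1.e+00] w 61.5 q [ 0.07  0.4   1.86 -0.    0.89 -0.01] F [ 0.7 -0.5  0.9]
rot deg [-0.02  0.01 -0.15] shift tool-now mm [ 0.8 -0.1 58.6] shift tool-after mm [ 0.8 -0.1 58.6] tcp [542.  50. 280.]
```

View pics/ov6.png

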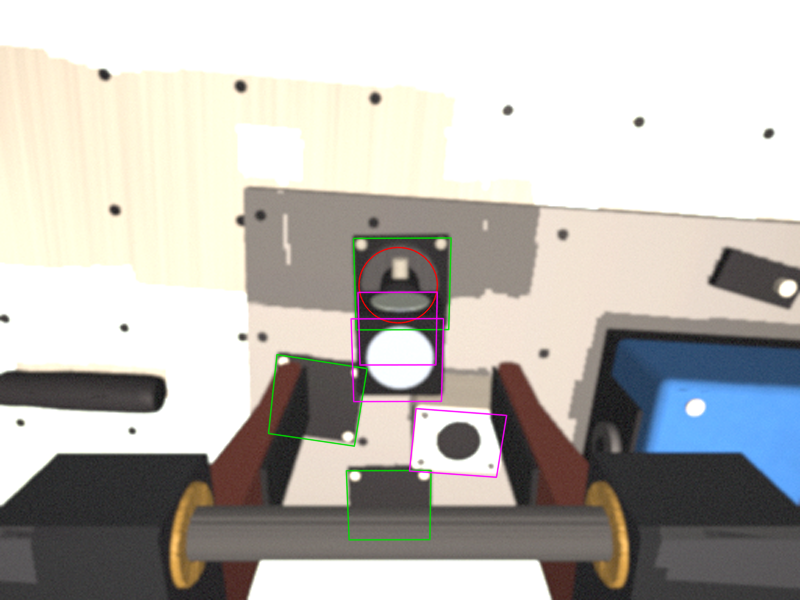

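jog_arm(steps=[[[0.001, 0, 0.01, 0, 0, 0, -0.4], [0.0015, 0, 0.012, 0, 0, 0, -0.4], [0, 0, 0.014, 0, 0, 0, -0.4], [0, 0, 0.013, 0, 0, 0, -0.4], [0, 0, 0.0095, 0, 0, 0, -0.4], [0, 0, 0, 0, 0, 0, -0.4], [0, 0, 0, 0, 0, 0, 1], [0, 0, 0, 0, 0, 0, 1], [0, 0, 0, 0, 0, 0, 1], [0, 0, 0, 0, 0, 0, 1], [0, 0, 0, 0, 0, 0, 1], [0, 0, 0, 0, 0, 0, 1], [0, 0, 0, 0, 0, 0, 1], [0, 0, -0.01, 0, 0, 0, 1], [0, 0, -0.02, 0, 0, 0, 1], [0, 0, -0.025, 0, 0, 0, 1], [0, 0, -0.015, 0, 0, 0, 1]]])

```text
t: 16.72
ee_pos: [542.2, 52.5, 352.3]
orientation: [2.125, 2.313, 0.001]
ft_force: [-0.0, 0.6, -1.9]
width: 33.8
```

```bash
python3 -c "
from h import *
plan((404,-299,106),np.radians(4.9))"
```

```text
t 16.72 ee [542.2  52.5 352.3] x [-0.0844  0.9964  0.    ] y [9.964e-01 8.440e-02 9.000e-04] z [ 9.e-04  1.e-04 -1.e+00] w 33.8 q [ 0.07  0.38  1.85  0.    0.92 -0.01] F [-0.   0.6 -1.9]
rot deg [ 0.05 -0.   -0.06] shift tool-now mm [-338.6 -167.4   83.1] shift tool-after mm [-338.4 -167.7   83.3] tcp [ 404. -299.  269.]
```

jog_arm(steps=[[[-0.018, -0.009, 0, 0, 0, 0, 1], [-0.026, -0.0125, 0, 0, 0, 0, 1], [-0.029, -0.0145, 0, 0, 0, 0, 1], [-0.029, -0.0145, 0, 0, 0, 0, 1], [-0.029, -0.0145, 0, 0, 0, 0, 1], [-0.029, -0.0145, 0, 0, 0, 0, 1], [-0.029, -0.0145, 0, 0, 0, 0, 1], [-0.029, -0.0145, 0, 0, 0, 0, 1], [-0.029, -0.0145, 0, 0, 0, 0, 1], [-0.029, -0.0145, 0, 0, 0, 0, 1], [-0.025, -0.0125, 0, 0, 0, 0, 1], [-0.022, -0.011, 0.01, 0, 0, 0, 1], [-0.015, -0.007, 0.016, 0, 0, 0, 1], [0, 0, 0.02, 0, 0, 0, 1], [0, 0, 0.02, 0, 0, 0, 1], [0, 0, 0.01, 0, 0, 0, 1], [0, 0, 0.003, 0, 0, 0, 1], [0, 0, 0, 0, 0, 0, 1], [0, 0, 0, 0, 0, 0, 1]]])

```text
t: 18.3
ee_pos: [403.6, -298.5, 271.8]
orientation: [2.125, 2.313, 0.0]
ft_force: [-0.1, 0.5, -1.8]
width: 33.4
```

```bash
python3 shot.py w7
```

```text
t 18.3 ee [ 403.6 -298.5  271.8] x [-8.480e-02  9.964e-01 -4.000e-04] y [9.964e-01 8.480e-02 5.000e-04] z [ 5.e-04 -4.e-04 -1.e+00] w 33.4 q [-0.66  0.45  1.98  0.    0.71 -0.75] F [-0.1  0.5 -1.8]
```

View pics/w7b.png

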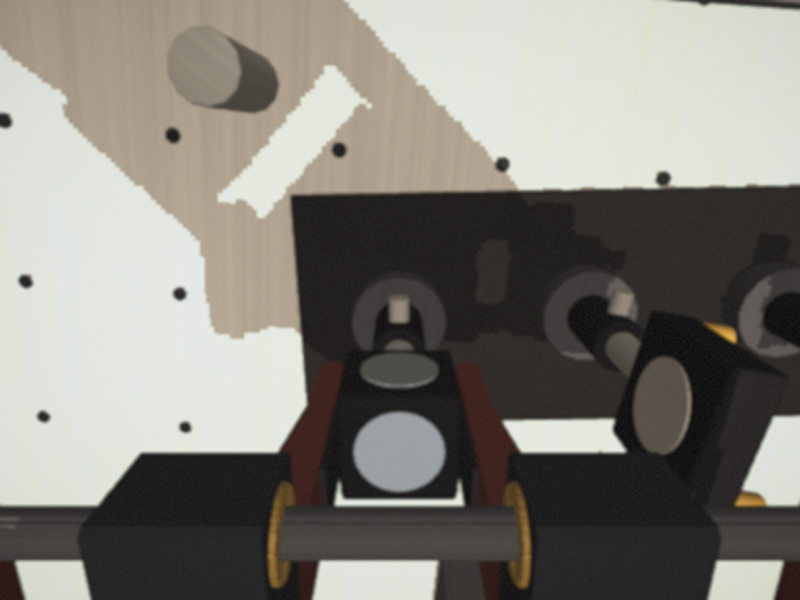

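jog_arm(steps=[[[0, 0, 0.002, 0, 0, 0, 1], [0, 0, 0.0015, 0, 0, 0, 1], [0, 0, 0.0005, 0, 0, 0, 1], [0, 0, 0, 0, 0, 0, 1], [0, 0, 0, 0, 0, 0, -0.4], [0, 0, 0, 0, 0, 0, -0.4], [0, 0, 0, 0, 0, 0, -0.4], [0, 0, 0, 0, 0, 0, -0.4], [0, 0, -0.01, 0, 0, 0, -0.4], [0, 0, -0.02, 0, 0, 0, -0.4], [0, 0, -0.025, 0, 0, 0, -0.4], [0, 0, -0.025, 0, 0, 0, -0.4]]])

```text
t: 19.35
ee_pos: [403.0, -298.3, 348.2]
orientation: [-2.125, -2.312, 0.0]
ft_force: [-0.2, -0.6, 0.1]
width: 61.4
```

```bash
python3 -c "
from h import *
plan((560,-31,240),np.radians(-90))"
```

```text
t 19.35 ee [ 403.  -298.3  348.2] x [-0.0843  0.9964  0.001 ] y [ 0.9964  0.0843 -0.001 ] z [-1.1e-03  9.0e-04 -1.0e+00] w 61.4 q [-0.66  0.32  1.94  0.    0.88 -0.75] F [-0.2 -0.6  0.1]
rot deg [-1.000e-02 -9.000e-02 -8.516e+01] shift tool-now mm [253.2 178.9 -54.7] shift tool-after mm [-157.   267.3  -54.8] tcp [560. -31. 403.]
```

jog_arm(steps=[[[0, 0, 0, 0, 0, 6.8, -0.7], [0, 0, 0, 0, 0, 6.8, -0.7], [0, 0, 0, 0, 0, 6.8, -0.7], [0, 0, 0, 0, 0, 6.8, -0.7], [0, 0, 0, 0, 0, 6.8, -0.7], [0, 0, 0, 0, 0, 6.8, -0.7], [0, 0, 0, 0, 0, 6.8, -0.7], [0, 0, 0, 0, 0, 6.8, -0.7], [0, 0, 0, 0, 0, 6.8, -0.7], [0, 0, 0, 0, 0, 6.8, -0.7], [0, 0, 0, 0, 0, 6.8, -0.7], [0, 0, 0, 0, 0, 6.8, -0.7], [0, 0, 0, 0, 0, 6.8, -0.7], [0, 0, 0, 0, 0, 6.5, -0.7]]])

```text
t: 20.52
ee_pos: [403.2, -298.5, 347.8]
orientation: [3.141, -0.011, 0.0]
ft_force: [0.5, 0.4, 0.2]
width: 74.6
```

jog_arm(steps=[[[0.012, -0.018, 0, 0, 0, 0, -0.7], [0.018, -0.027, 0, 0, 0, 0, -0.7], [0.02, -0.03, 0, 0, 0, 0, -0.7], [0.02, -0.03, 0, 0, 0, 0, -0.7], [0.02, -0.03, 0, 0, 0, 0, -0.7], [0.02, -0.03, 0, 0, 0, 0, -0.7], [0.02, -0.03, 0, 0, 0, 0, -0.7], [0.02, -0.03, 0, 0, 0, 0, -0.7], [0.016, -0.024, 0, 0, 0, 0, -0.7], [0.012, -0.018, 0, 0, 0, 0, -0.7], [0, 0, 0, 0, 0, 0, -0.7], [0, 0, 0, 0, 0, 0, -0.7], [0, 0, 0, 0, 0, 0, -0.7]]])

```text
t: 21.6
ee_pos: [580.9, -32.1, 347.3]
orientation: [3.141, -0.001, -0.001]
ft_force: [-0.3, 0.0, 0.2]
width: 74.4
```

```bash
python3 shot.py w8;python3 -c "
from ov import *
overlay('w8',[('pad',548.8,-109,4.95,12),('pad',497.2,-34.1,-4.9,12),('pad',544.7,46.7,4.9,12),('sensor',581.8,-30.7,0,12)],'pics/ov8.png')
plan((581.8,-30.7,38),np.radians(-90))"
```

```text
t 21.6 ee [580.9 -32.1 347.3] x [ 1.e+00 -8.e-04 -7.e-04] y [-8.e-04 -1.e+00  2.e-04] z [-7.e-04 -2.e-04 -1.e+00] w 74.4 q [-0.08  0.43  1.77 -0.    0.94  1.5 ] F [-0.3  0.   0.2]
t 21.65 ee [580.8 -32.5 347.3] x [ 1.0e+00 -1.7e-03 -7.0e-04] y [-1.7e-03 -1.0e+00  2.0e-04] z [-7.e-04 -2.e-04 -1.e+00] w 74.4 q [-0.08  0.43  1.77 -0.    0.94  1.5 ] F [-0.8 -0.1  0.6]
rot deg [ 0.01  0.04 -0.1 ] shift tool-now mm [  1.1  -1.8 146.3] shift tool-after mm [  1.   -1.8 146.3] tcp [581.8 -30.7 201. ]
```

View pics/ov8.png

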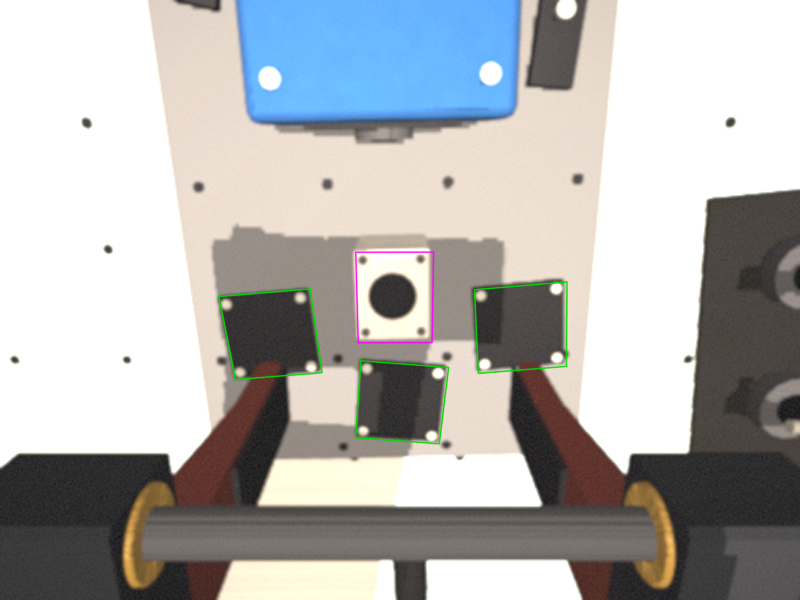

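Run:
```python
from meas import *
im=cv2.imread('pics/w8.png');C=pickle.load(open('pics/w8.pkl','rb'));s=.64
X=np.array([(1,1),(1,-1),(-1,-1),(-1,1)])*23.
for k,v,z in [('lens',[(481,296),(556,289),(557,358),(484,365)],17),('mirror',[(367,369),(438,373),(432,436),(363,431)],17),('cube',[(226,303),(300,297),(311,367),(240,373)],17)]:
    P=bp(C,[refine(im,np.array(a)*s,4) for a in v],z)[:,:2]
    c=P.mean(0);Q=P-c; yaw=np.arctan2((X[:,0]*Q[:,1]-X[:,1]*Q[:,0]).sum(),(X*Q).sum())
    print(k,np.round(c,1),'yaw',np.round(np.degrees(yaw),2),'side',[np.round(np.linalg.norm(P[i]-P[i-1]),1) for i in range(4)])
g=im.min(axis=2)
m=(g>205).astype('uint8'); x0,y0=215,150
sub=im[150:225,218:285]; 
screws=[refine(255-im,np.array(a)*s,3) for a in [(362,260),(420,260),(421,331),(365,332)]]
P=bp(C,screws,58)[:,:2]; print('sensor screws',np.round(P,1),P.mean(0), np.degrees(np.arctan2(*(P[0]-P[3])[::-1])),np.degrees(np.arctan2(*(P[1]-P[2])[::-1])))
```

```text
lens [ 550.2 -107.6] yaw 5.59 side [np.float64(45.8), np.float64(45.8), np.float64(45.7), np.float64(45.8)]
mirror [498.1 -33.4] yaw -4.5 side [np.float64(44.8), np.float64(45.7), np.float64(45.9), np.float64(45.5)]
cube [544.2  47.8] yaw 4.53 side [np.float64(45.8), np.float64(45.8), np.float64(48.0), np.float64(45.8)]
sensor screws [[602.6 -14.2]
 [603.2 -44.1]
 [563.3 -44.8]
 [562.7 -14.9]] [582.93586989 -29.48712741] 1.0011418201038051 1.0672559617132733
```

jog_arm(steps=[[[0.001, -0.0013, 0.012, 0, 0, -0.7, -0.7], [0.001, -0.0013, 0.02, 0, 0, 0, -0.7], [0, 0, 0.025, 0, 0, 0, -0.7], [0, 0, 0.025, 0, 0, 0, -0.7], [0, 0, 0.025, 0, 0, 0, -0.7], [0, 0, 0.02, 0, 0, 0, -0.7], [0, 0, 0.012, 0, 0, 0, -0.7], [0, 0, 0.006, 0, 0, 0, -0.7], [0, 0, 0, 0, 0, 0, -0.7], [0, 0, 0, 0, 0, 0, -0.7]]])

```text
t: 22.48
ee_pos: [583.6, -29.4, 202.5]
orientation: [3.141, 0.017, 0.001]
ft_force: [-0.0, -0.1, 0.2]
width: 74.7
```

```bash
python3 shot.py w9
```

```text
t 22.48 ee [583.6 -29.4 202.5] x [9.999e-01 1.080e-02 4.000e-04] y [ 1.080e-02 -9.999e-01  1.000e-04] z [ 4.e-04 -0.e+00 -1.e+00] w 74.7 q [-0.07  0.66  1.81 -0.    0.67  1.49] F [-0.  -0.1  0.2]
```

View pics/w9b.png

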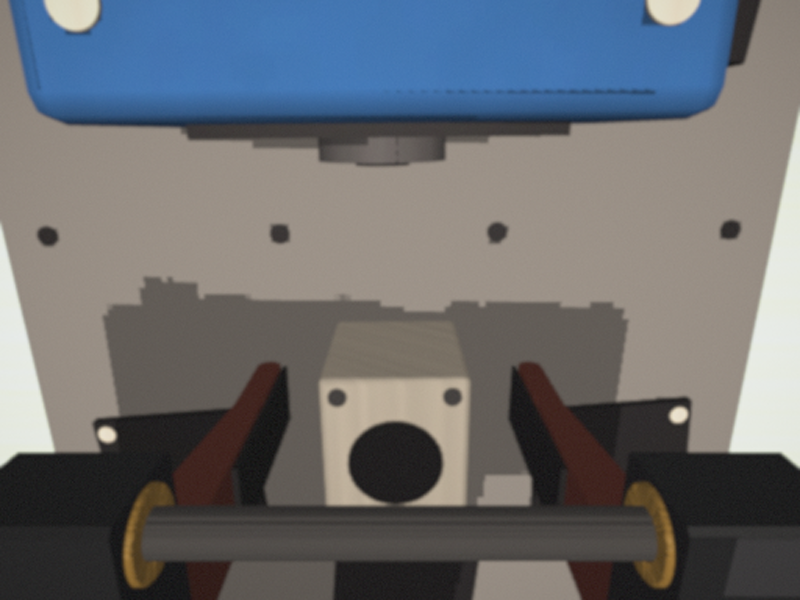

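Run:
```python
from meas import *
im=cv2.imread('pics/w9.png');C=pickle.load(open('pics/w9.pkl','rb'));s=.64
P=bp(C,[refine(255-im,np.array(a)*s,5) for a in [(337,397),(452,396)]],58);print(P, P.mean(0)-[20,0,0])
```

```text
[[602.90642742 -14.00291677  58.        ]
 [603.47071569 -43.8634212   58.        ]] [583.18857155 -28.93316898  58.        ]
```

jog_arm(steps=[[[0, 0, 0, 0, 0, 0, 1], [0, 0, 0, 0, 0, 0, 1], [0, 0, 0, 0, 0, 0, 1], [0, 0, 0, 0, 0, 0, 1], [0, 0, 0, 0, 0, 0, 1], [0, 0, 0, 0, 0, 0, 1], [0, 0, -0.01, 0, 0, 0, 1], [0, 0, -0.025, 0, 0, 0, 1], [0, 0, -0.035, 0, 0, 0, 1], [0, 0, -0.035, 0, 0, 0, 1], [0, 0, -0.025, 0, 0, 0, 1], [0, 0, -0.02, 0, 0, 0, 1], [0, 0, 0, 0, 0, 0, 1]]])

```text
t: 23.62
ee_pos: [584.6, -29.1, 357.1]
orientation: [3.141, 0.018, 0.012]
ft_force: [0.3, -0.2, -1.6]
width: 39.6
```

```bash
python3 -c "
from h import *
plan((400,302,190),np.radians(-90))"
```

```text
t 23.62 ee [584.6 -29.1 357.1] x [0.9999 0.0112 0.0076] y [ 1.120e-02 -9.999e-01  6.000e-04] z [ 7.6e-03 -6.0e-04 -1.0e+00] w 39.6 q [-0.07  0.42  1.76 -0.    0.95  1.49] F [ 0.3 -0.2 -1.6]
rot deg [ 0.03 -0.44  0.64] shift tool-now mm [-180.9 -333.2    2.5] shift tool-after mm [-184.6 -331.1    4.1] tcp [400. 302. 353.]
```

jog_arm(steps=[[[-0.01, -0.018, 0, 0, 0, 0, 1], [-0.014, -0.025, 0, 0, 0, 0, 1], [-0.016, -0.029, 0, 0, 0, 0, 1], [-0.016, -0.029, 0, 0, 0, 0, 1], [-0.016, -0.029, 0, 0, 0, 0, 1], [-0.016, -0.029, 0, 0, 0, 0, 1], [-0.016, -0.029, 0, 0, 0, 0, 1], [-0.016, -0.029, 0, 0, 0, 0, 1], [-0.016, -0.029, 0, 0, 0, 0, 1], [-0.016, -0.028, 0, 0, 0, 0, 1], [-0.014, -0.025, 0, 0, 0, 0, 1], [-0.01, -0.018, 0, 0, 0, 0, 1], [-0.008, -0.015, 0, 0, 0, 0, 1], [0, 0, 0, 0, 0, 0, 1], [0, 0, 0, 0, 0, 0, 1], [0, 0, 0, 0, 0, 0, 1], [0, 0, 0, 0, 0, 0, 1]]])

```text
t: 25.03
ee_pos: [396.0, 300.0, 351.8]
orientation: [3.141, 0.016, -0.001]
ft_force: [0.2, -0.2, -2.2]
width: 39.8
```

```bash
python3 shot.py w10;python3 -c "
from ov import *
overlay('w10',[('cradle',487,301,-16.2,0)],'pics/ov10.png')"
```

```text
t 25.03 ee [396.  300.  351.8] x [ 9.999e-01  1.020e-02 -6.000e-04] y [ 1.020e-02 -9.999e-01  6.000e-04] z [-5.e-04 -6.e-04 -1.e+00] w 39.8 q [ 0.62  0.31  1.95 -0.    0.88  2.19] F [ 0.2 -0.2 -2.2]
```

View pics/ov10.png

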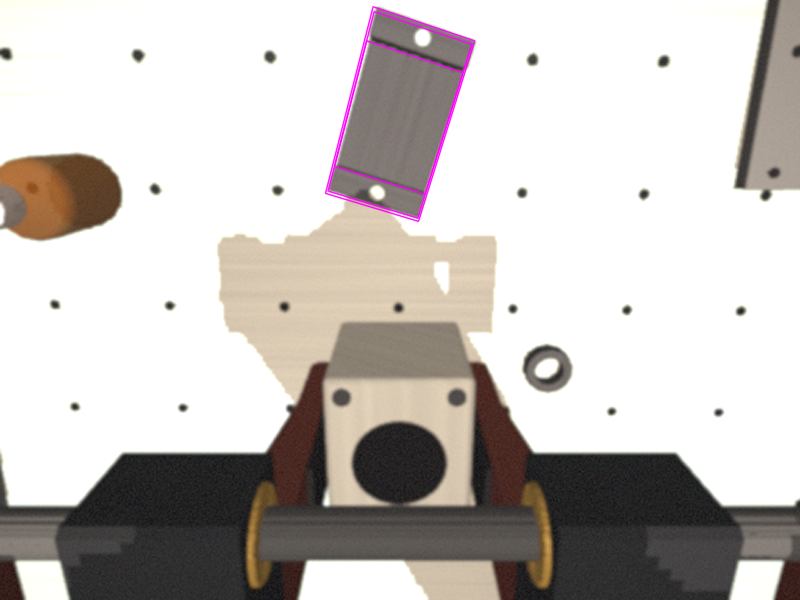

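Run:
```python
from meas import *
im=cv2.imread('pics/w10.png');C=pickle.load(open('pics/w10.pkl','rb'));s=.64
P=bp(C,[refine(im,np.array(a)*s,6) for a in [(423,38),(376.5,193)]],20.5);print(P,P.mean(0),np.linalg.norm(P[0]-P[1]),np.degrees(np.arctan2(*(P[0]-P[1])[1::-1])))
c=P.mean(0)
plan((c[0],c[1],100),np.radians(-90-16.3))
```

```text
[[528.39396168 287.78147119  20.5       ]
 [447.65431333 311.84128115  20.5       ]] [488.0241375  299.81137617  20.5       ] 84.24823601076072 -16.593662104327805
t 25.08 ee [396.1 300.  351.9] x [ 1.0e+00  9.9e-03 -4.0e-04] y [ 9.9e-03 -1.0e+00  4.0e-04] z [-4.e-04 -5.e-04 -1.e+00] w 39.7 q [ 0.62  0.31  1.95 -0.    0.88  2.19] F [-0.1  1.2 -1.3]
rot deg [ 0.03  0.02 16.87] shift tool-now mm [91.9  1.1 88.9] shift tool-after mm [ 88.3 -25.6  88.9] tcp [488.  299.8 263. ]
```

jog_arm(steps=[[[0, 0, 0, 0, 0, 5.7, 1], [0, 0, 0, 0, 0, 5.7, 1], [0, 0, 0, 0, 0, 5.67, 1], [0.0167, -0.0046, 0.01, 0, 0, 0, 1], [0.022, -0.006, 0.02, 0, 0, 0, 1], [0.022, -0.007, 0.025, 0, 0, 0, 1], [0.018, -0.005, 0.02, 0, 0, 0, 1], [0.01, -0.003, 0.014, 0, 0, 0, 1], [0, 0, 0, 0, 0, 0, 1], [0, 0, 0, 0, 0, 0, 1], [0, 0, 0, 0, 0, 0, 1]]])

```text
t: 26.0
ee_pos: [487.9, 299.8, 263.6]
orientation: [3.109, -0.45, -0.0]
ft_force: [-0.9, 0.1, -1.1]
width: 40.0
```

```bash
python3 shot.py w11;python3 -c "
from ov import *
overlay('w11',[('cradle',488,299.8,-16.5,0)],'pics/ov11.png')
plan((488,299.8,36),np.radians(-90-16.5))"
```

```text
t 26.0 ee [487.9 299.8 263.6] x [ 9.589e-01 -2.836e-01 -2.000e-04] y [-2.836e-01 -9.589e-01  2.000e-04] z [-3.e-04 -1.e-04 -1.e+00] w 40.0 q [0.53 0.54 1.83 0.   0.77 2.39] F [-0.9  0.1 -1.1]
t 26.05 ee [487.8 300.1 264. ] x [ 9.591e-01 -2.832e-01  3.000e-04] y [-2.832e-01 -9.591e-01 -4.000e-04] z [ 4.e-04  3.e-04 -1.e+00] w 39.6 q [0.53 0.54 1.83 0.   0.77 2.39] F [ 0.8 -0.2 -1.6]
rot deg [-0.02 -0.02  0.05] shift tool-now mm [ 0.2  0.3 65. ] shift tool-after mm [ 0.3  0.2 65. ] tcp [488.  299.8 199. ]
```

View pics/ov11.png

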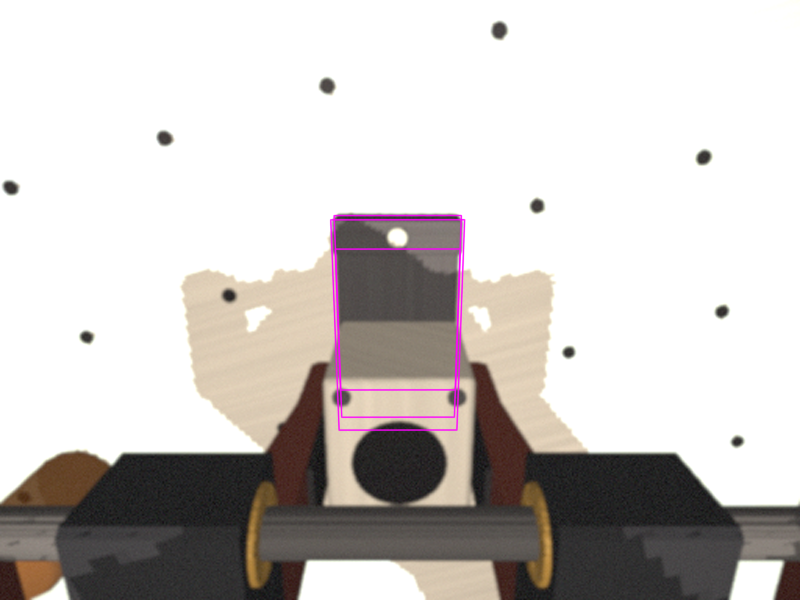

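jog_arm(steps=[[[0.0004, 0, 0.012, 0, 0, 0, 1], [0.0004, 0, 0.016, 0, 0, 0, 1], [0, 0, 0.016, 0, 0, 0, 1], [0, 0, 0.01, 0, 0, 0, 1], [0, 0, 0.005, 0, 0, 0, 1], [0, 0, 0.003, 0, 0, 0, 1], [0, 0, 0, 0, 0, 0, 1], [0, 0, 0, 0, 0, 0, 1]]])

```text
t: 26.72
ee_pos: [489.0, 300.3, 201.6]
orientation: [-3.109, 0.449, -0.001]
ft_force: [-0.2, 0.9, -1.3]
width: 39.7
```

```bash
python3 shot.py w12;python3 -c "
from ov import *
overlay('w12',[('cradle',488,299.8,-16.5,0)],'pics/ov12.png')"
```

```text
t 26.72 ee [489.  300.3 201.6] x [ 9.592e-01 -2.827e-01  5.000e-04] y [-2.827e-01 -9.592e-01 -5.000e-04] z [ 6.e-04  4.e-04 -1.e+00] w 39.7 q [0.53 0.65 1.84 0.   0.65 2.39] F [-0.2  0.9 -1.3]
```

View pics/ov12.png

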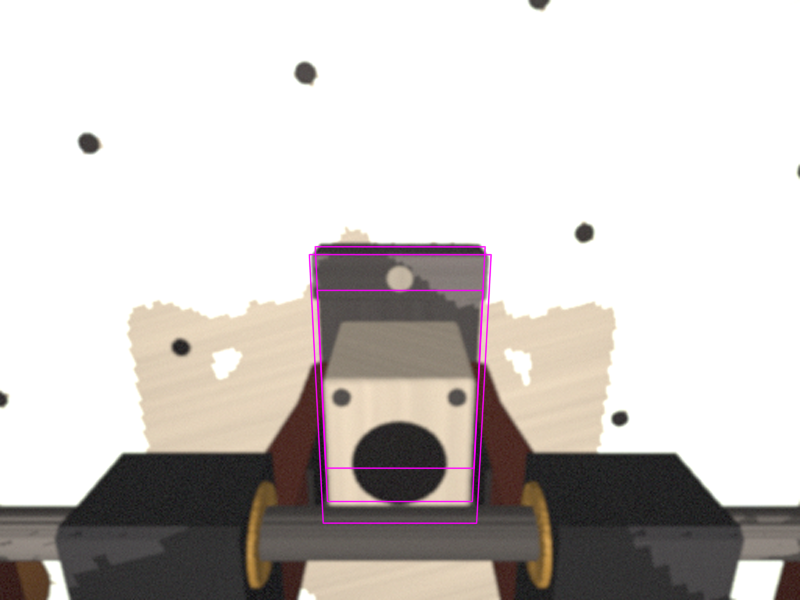

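jog_arm(steps=[[[0, 0, 0.002, 0, 0, 0, 1], [0, 0, 0.001, 0, 0, 0, 1], [0, 0, 0.0005, 0, 0, 0, 1], [0, 0, 0, 0, 0, 0, 1], [0, 0, 0, 0, 0, 0, 1]]])

```text
t: 27.18
ee_pos: [489.1, 300.2, 198.4]
orientation: [-3.109, 0.449, -0.001]
ft_force: [-0.6, -0.8, 5.7]
width: 39.6
```

```bash
python3 shot.py w13;python3 -c "
from ov import *
C=pickle.load(open('pics/w12.pkl','rb'));s=.64
c=np.array([488,299.8,0]);X=np.array([np.cos(np.radians(-16.5)),np.sin(np.radians(-16.5)),0])
for uv,z in [((400,378),57.5),((400,322),11.5),((400,397),57.5),((400,243),20),((400,278),20.5)]:
  print(uv,(bp(C,np.array(uv)*s,z)-c)@X)
"
```

```text
t 27.18 ee [489.1 300.2 198.4] x [ 9.592e-01 -2.829e-01  6.000e-04] y [-2.829e-01 -9.592e-01 -7.000e-04] z [ 8.e-04  5.e-04 -1.e+00] w 39.6 q [0.53 0.65 1.84 0.   0.65 2.39] F [-0.6 -0.8  5.7]
(400, 378) [26.14129467]
(400, 322) [24.65241536]
(400, 397) [20.75941231]
(400, 243) [53.42075752]
(400, 278) [42.46726112]
```

jog_arm(steps=[[[0, 0, 0, 0, 0, 0, -0.6], [0, 0, 0, 0, 0, 0, -0.6], [0, 0, 0, 0, 0, 0, -0.6], [0, 0, 0, 0, 0, 0, -0.6], [0, 0, -0.01, 0, 0, 0, -0.6], [0, 0, -0.025, 0, 0, 0, -0.6], [0, 0, -0.035, 0, 0, 0, -0.6], [0, 0, -0.035, 0, 0, 0, -0.6], [0, 0, -0.03, 0, 0, 0, -0.6], [0, 0, -0.02, 0, 0, 0, -0.6], [0, 0, 0, 0, 0, 0, -0.6]]])

```text
t: 28.15
ee_pos: [490.0, 300.8, 358.2]
orientation: [-3.104, 0.448, -0.011]
ft_force: [0.6, -0.4, 0.8]
width: 70.5
```

```bash
python3 shot.py w14;python3 -c "
from ov import *
overlay('w14',[('cradle',488,299.8,-16.5,0),('sensor',488,299.8,-16.5,8)],'pics/ov14.png',(150,100,362,300),1.3)"
```

```text
t 28.15 ee [490.  300.8 358.2] x [ 0.9591 -0.2828  0.006 ] y [-0.2828 -0.9592 -0.0063] z [ 0.0075  0.0044 -1.    ] w 70.5 q [ 0.53  0.41  1.78 -0.    0.95  2.39] F [ 0.6 -0.4  0.8]
```

View pics/ov14.png

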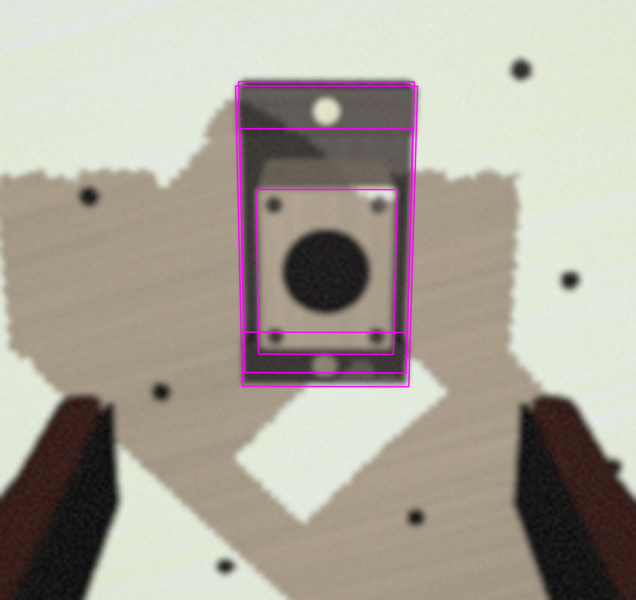

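Run:
```python
from meas import *
im=cv2.imread('pics/w14.png');C=pickle.load(open('pics/w14.pkl','rb'))
f=lambda a:np.array(a)/3+[150,100]
print(cv2.imread('pics/ov14.png').shape)
A=bp(C,[refine(im,f((326,110)),5),refine(im,f((325,366)),4)],20.5)
B=bp(C,[refine(255-im,f(a),3) for a in [(274,205),(377,205),(376,336),(276,336)]],54)
c=A.mean(0);d=A[0]-A[1];print(A,np.linalg.norm(d));d/=np.linalg.norm(d)
print(B,'off',(B.mean(0)-c)@d,(B.mean(0)-c)@[-d[1],d[0],0], np.degrees(np.arctan2(*d[1::-1])),np.degrees(np.arctan2(*(B[0]-B[3])[1::-1])),np.degrees(np.arctan2(*(B[1]-B[2])[1::-1])))
```

```text
(600, 636, 3)
[[528.61244846 287.77899243  20.5       ]
 [447.48080948 312.21267069  20.5       ]] 84.73103018783328
[[511.89355329 308.34358474  54.        ]
 [502.99265158 279.91745111  54.        ]
 [465.29772706 290.92995072  54.        ]
 [473.70382828 319.64656595  54.        ]] off 0.48984476743865096 -0.15162934659164434 -16.760247900844284 -16.487129554325918 -16.28562156568005
```

jog_arm(steps=[[[0, 0, 0, 0, 0, -6.96, -0.4], [0, 0, 0, 0, 0, -6.96, -0.4], [0, 0, 0, 0, 0, -6.96, -0.4], [0, 0, 0, 0, 0, -6.96, -0.4], [0, 0, 0, 0, 0, -6.96, -0.4], [0, 0, 0, 0, 0, -6.96, -0.4], [0, 0, 0, 0, 0, -6.96, -0.4], [0, 0, 0, 0, 0, -6.96, -0.4], [0, 0, 0, 0, 0, -6.96, -0.4], [0, 0, 0, 0, 0, -6.96, -0.4], [0, 0, 0, 0, 0, -6.96, -0.4], [0, 0, 0, 0, 0, -6.96, -0.4], [0, 0, 0, 0, 0, -6.96, -0.4], [0, 0, 0, 0, 0, -6.96, -0.4], [0, 0, 0, 0, 0, -6.96, -0.4], [0, 0, 0, 0, 0, -6.96, -0.4]]])

```text
t: 29.53
ee_pos: [488.3, 299.8, 351.0]
orientation: [-2.116, -2.321, 0.004]
ft_force: [0.0, -0.1, 0.2]
width: 61.4
```

```bash
python3 -c "
from h import *
plan((403.3,-298.3,187),np.radians(4.9))"
```

```text
t 29.53 ee [488.3 299.8 351. ] x [-0.092   0.9958 -0.0013] y [ 0.9958  0.0919 -0.0027] z [-0.0025 -0.0015 -1.    ] w 61.4 q [ 0.53  0.42  1.79 -0.    0.94  0.44] F [ 0.  -0.1  0.2]
rot deg [-0.15  0.07  0.38] shift tool-now mm [-587.7 -139.6    2.1] shift tool-after mm [-588.6 -135.8    1. ] tcp [ 403.3 -298.3  350. ]
```

jog_arm(steps=[[[-0.016, -0.0037, 0, 0, 0, 0, -0.4], [-0.024, -0.0055, 0, 0, 0, 0, -0.4], [-0.033, -0.0076, 0, 0, 0, 0, -0.4], [-0.033, -0.0076, 0, 0, 0, 0, -0.4], [-0.033, -0.0076, 0, 0, 0, 0, -0.4], [-0.033, -0.0076, 0, 0, 0, 0, -0.4], [-0.033, -0.0076, 0, 0, 0, 0, -0.4], [-0.033, -0.0076, 0, 0, 0, 0, -0.4], [-0.033, -0.0076, 0, 0, 0, 0, -0.4], [-0.033, -0.0076, 0, 0, 0, 0, -0.4], [-0.033, -0.0076, 0, 0, 0, 0, -0.4], [-0.033, -0.0076, 0, 0, 0, 0, -0.4], [-0.033, -0.0076, 0, 0, 0, 0, -0.4], [-0.033, -0.0076, 0, 0, 0, 0, -0.4], [-0.033, -0.0076, 0, 0, 0, 0, -0.4], [-0.033, -0.0076, 0, 0, 0, 0, -0.4], [-0.033, -0.0076, 0, 0, 0, 0, -0.4], [-0.028, -0.0065, 0, 0, 0, 0, -0.4], [-0.016, -0.0037, 0, 0, 0, 0, -0.4], [-0.0096, -0.0022, 0, 0, 0, 0, -0.4]]])

```text
t: 31.2
ee_pos: [402.8, -299.8, 351.7]
orientation: [-2.128, -2.308, 0.001]
ft_force: [1.3, 0.8, 1.1]
width: 61.7
```

jog_arm(steps=[[[0, 0, 0, 0, 0, 0, -0.4], [0, 0, 0, 0, 0, 0, -0.4], [0, 0, 0, 0, 0, 0, -0.4]]])

```text
t: 31.45
ee_pos: [404.0, -297.0, 352.3]
orientation: [-2.123, -2.314, -0.0]
ft_force: [0.6, -1.2, 0.7]
width: 61.3
```

```bash
python3 shot.py w15;python3 -c "
from ov import *
overlay('w15',[('cube',403.3,-298.3,4.9,4),('mat',493,-290,6,0)],'pics/ov15.png')
plan((403.3,-298.3,104.5),np.radians(4.9))"
```

```text
t 31.45 ee [ 404.  -297.   352.3] x [-0.0857  0.9963  0.0011] y [ 9.963e-01  8.570e-02 -9.000e-04] z [-0.001  0.001 -1.   ] w 61.3 q [-0.66  0.32  1.94  0.    0.89 -0.74] F [ 0.6 -1.2  0.7]
t 31.5 ee [ 404.2 -296.8  352.4] x [-8.640e-02  9.963e-01  8.000e-04] y [ 9.963e-01  8.640e-02 -7.000e-04] z [-7.e-04  8.e-04 -1.e+00] w 61.6 q [-0.66  0.32  1.94  0.    0.89 -0.74] F [-0.6 -0.1  0.3]
rot deg [-0.04 -0.05  0.06] shift tool-now mm [-1.4 -1.  84.9] shift tool-after mm [-1.4 -1.  84.9] tcp [ 403.3 -298.3  267.5]
```

View pics/ov15.png

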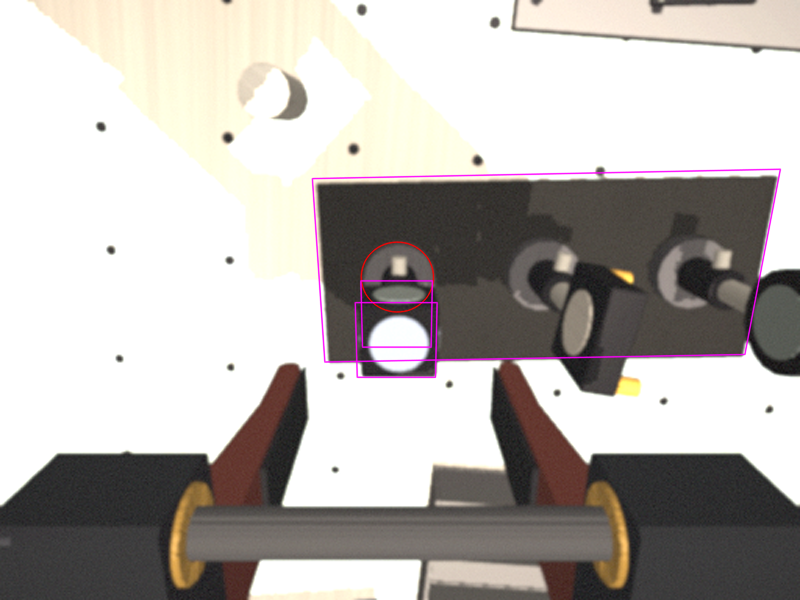

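```bash
python3 -c "
from ov import *
overlay('w15',[('cube',403.3,-298.3,4.9,4)],'pics/ov15z.png',(215,140,295,250),3)"
```

```text
(no output)
```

View pics/ov15z.png

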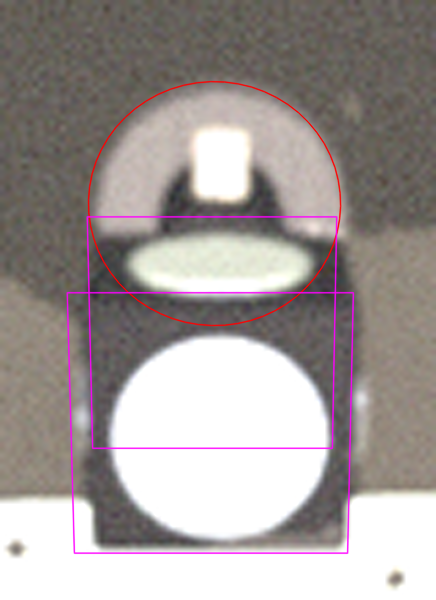

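jog_arm(steps=[[[-0.0007, -0.0005, 0.012, 0, 0, 0, -0.4], [-0.0007, -0.0005, 0.018, 0, 0, 0, -0.4], [0, 0, 0.02, 0, 0, 0, -0.4], [0, 0, 0.018, 0, 0, 0, -0.4], [0, 0, 0.011, 0, 0, 0, -0.4], [0, 0, 0.006, 0, 0, 0, -0.4], [0, 0, 0, 0, 0, 0, -0.4], [0, 0, 0, 0, 0, 0, 1], [0, 0, 0, 0, 0, 0, 1], [0, 0, 0, 0, 0, 0, 1], [0, 0, 0, 0, 0, 0, 1], [0, 0, 0, 0, 0, 0, 1], [0, 0, 0, 0, 0, 0, 1], [0, 0, -0.01, 0, 0, 0, 1], [0, 0, -0.02, 0, 0, 0, 1], [0, 0, -0.025, 0, 0, 0, 1], [0, 0, -0.025, 0, 0, 0, 1], [0, 0, 0, 0, 0, 0, 1]]])

```text
t: 33.0
ee_pos: [404.4, -300.2, 352.1]
orientation: [2.119, 2.31, 0.001]
ft_force: [0.5, -0.8, -1.6]
width: 33.9
```

```bash
python3 -c "
from h import *
plan((544.7,47.5,190),np.radians(4.9))"
```

```text
t 33.0 ee [ 404.4 -300.2  352.1] x [-0.0859  0.9963 -0.0047] y [0.9963 0.0859 0.005 ] z [ 0.0054 -0.0042 -1.    ] w 33.9 q [-0.66  0.32  1.94 -0.    0.88 -0.75] F [ 0.5 -0.8 -1.6]
rot deg [0.29 0.27 0.03] shift tool-now mm [334.4 169.6  -1.6] shift tool-after mm [334.5 169.5  -0.9] tcp [544.7  47.5 353. ]
```

jog_arm(steps=[[[0.015, 0.0076, 0, 0, 0, 0, 1], [0.022, 0.0112, 0, 0, 0, 0, 1], [0.028, 0.0142, 0, 0, 0, 0, 1], [0.028, 0.0142, 0, 0, 0, 0, 1], [0.028, 0.0142, 0, 0, 0, 0, 1], [0.028, 0.0142, 0, 0, 0, 0, 1], [0.028, 0.0142, 0, 0, 0, 0, 1], [0.028, 0.0142, 0, 0, 0, 0, 1], [0.028, 0.0142, 0, 0, 0, 0, 1], [0.028, 0.0142, 0, 0, 0, 0, 1], [0.028, 0.0142, 0, 0, 0, 0, 1], [0.022, 0.0112, 0, 0, 0, 0, 1], [0.015, 0.0076, 0.01, 0, 0, 0, 1], [0.0085, 0.0042, 0.015, 0, 0, 0, 1], [0, 0, 0.015, 0, 0, 0, 1], [0, 0, 0.01, 0, 0, 0, 1], [0, 0, 0, 0, 0, 0, 1], [0, 0, 0, 0, 0, 0, 1], [0, 0, 0, 0, 0, 0, 1]]])

```text
t: 34.58
ee_pos: [543.8, 48.0, 298.0]
orientation: [2.125, 2.314, 0.0]
ft_force: [0.4, -0.3, -2.1]
width: 34.0
```

```bash
python3 shot.py w16;python3 -c "
from ov import *
o,Rm=state()
e=o['ee_pos']
overlay('w16',[('cube',e[0],e[1],4.9,e[2]-263.5),('pad',544.7,47.2,4.9,12)],'pics/ov16.png',(180,100,330,250),1.8)
im=cv2.imread('pics/w16.png');"
```

```text
t 34.58 ee [543.8  48.  298. ] x [-0.0852  0.9964 -0.    ] y [9.964e-01 8.520e-02 3.000e-04] z [ 3.e-04  0.e+00 -1.e+00] w 34.0 q [ 0.07  0.46  1.88 -0.    0.81 -0.02] F [ 0.4 -0.3 -2.1]
t 34.63 ee [543.9  48.  298.4] x [-0.0852  0.9964 -0.    ] y [0.9964 0.0852 0.0011] z [ 1.1e-03  1.0e-04 -1.0e+00] w 34.0 q [ 0.07  0.46  1.88  0.    0.81 -0.02] F [ 0.1 -0.1 -2.5]
```

View pics/ov16.png

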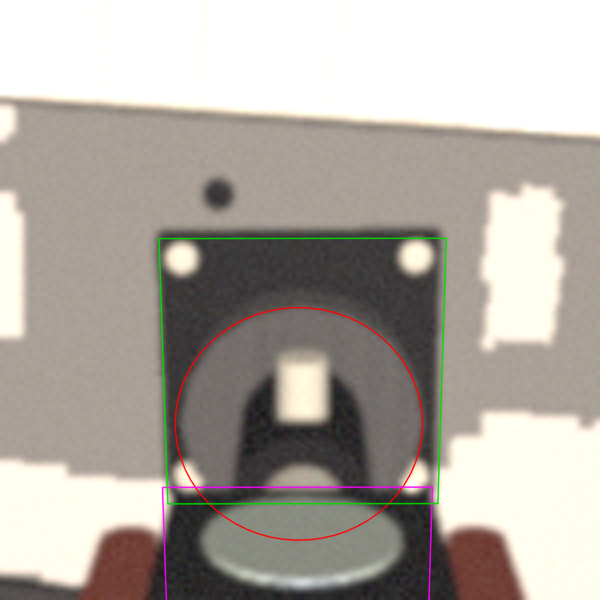

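View pics/w16b.png

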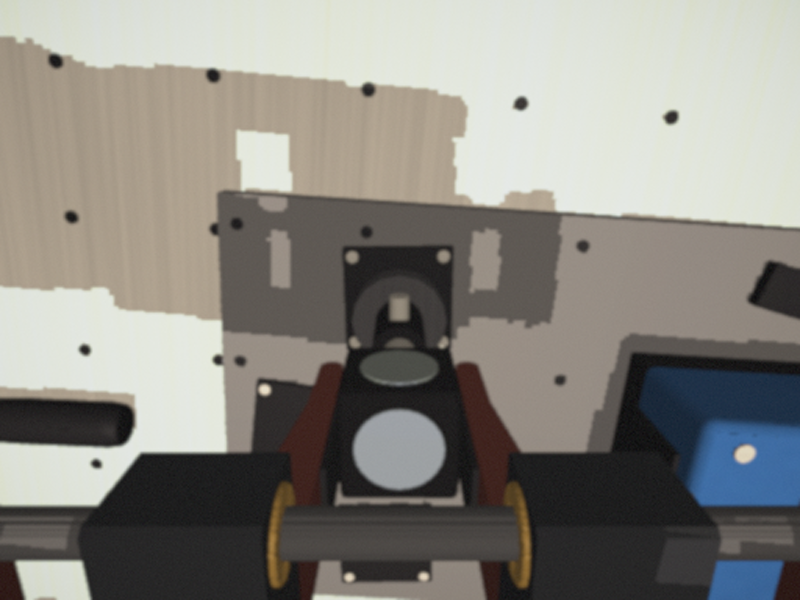

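jog_arm(steps=[[[0, 0, 0.008, 0, 0, 0, 1], [0, 0, 0.007, 0, 0, 0, 1], [0, 0, 0, 0, 0, 0, 1], [0, 0, 0, 0, 0, 0, 1], [0, 0, 0, 0, 0, 0, 1], [0, 0, 0, 0, 0, 0, 1]]])

```text
t: 35.13
ee_pos: [543.8, 48.4, 282.8]
orientation: [2.124, 2.315, 0.0]
ft_force: [-0.5, 0.5, -2.5]
width: 34.2
```

```bash
python3 shot.py w17;python3 -c "
from ov import *
o,Rm=state()
e=o['ee_pos']
overlay('w17',[('cube',e[0],e[1],4.9,e[2]-263.5),('pad',544.7,47.2,4.9,12)],'pics/ov17.png',(200,140,310,250),2.5)
"
```

```text
t 35.13 ee [543.8  48.4 282.8] x [-0.0859  0.9963  0.    ] y [9.963e-01 8.590e-02 3.000e-04] z [ 3.e-04  0.e+00 -1.e+00] w 34.2 q [ 0.07  0.48  1.88  0.    0.78 -0.02] F [-0.5  0.5 -2.5]
t 35.18 ee [543.8  48.4 282.9] x [-0.086   0.9963 -0.    ] y [9.963e-01 8.600e-02 4.000e-04] z [ 4.e-04  0.e+00 -1.e+00] w 33.7 q [ 0.07  0.48  1.88  0.    0.78 -0.02] F [ 0.6 -0.4 -1.9]
```

View pics/ov17.png

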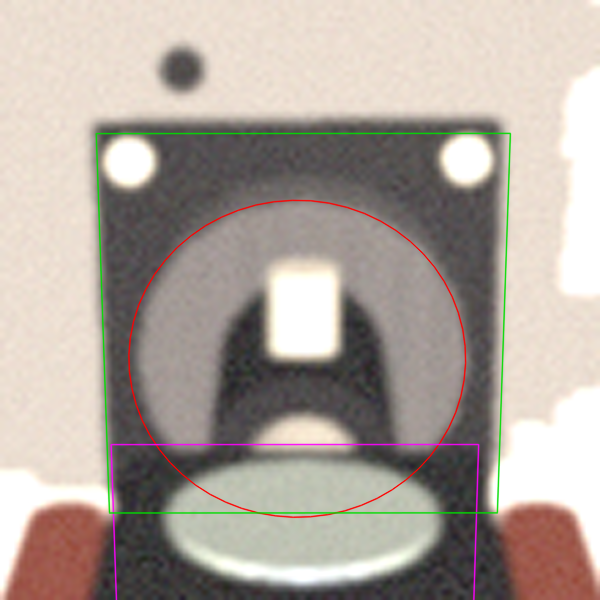

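```bash
cat > place.py <<'E'
import sys
from meas import *
# usage: place.py shot box_x0 y0 scale  sl sr(screw px zoom)  footL footR footTop(row) zfoot
def rel(n,box,screws,fl,fr,ft,ztop,yaw):
    C=pickle.load(open(f'pics/{n}.pkl','rb'));im=cv2.imread(f'pics/{n}.png')
    x0,y0,x1,y1=box; s=min(800/(x1-x0),600/(y1-y0)); f=lambda a:(np.array(a)+.5)/s-.5+[x0,y0]
    r=np.radians(yaw);Y=np.array([-np.sin(r),np.cos(r),0]);X=np.array([np.cos(r),np.sin(r),0])
    S=bp(C,[refine(im,f(a),4) for a in screws],17); d=S[1]-S[0]
    padc=S.mean(0)-23*Y
    T=bp(C,f(((fl+fr)/2,ft)),ztop)[0]
    row=f((0,0))[1]
    fc=T-22*Y
    print('screw dist',np.linalg.norm(d),'pad yaw',np.degrees(np.arctan2(d[1],d[0])),'padc',padc[:2],'foot',fc[:2],'need shift X',(padc-fc)@X,'Y',(padc-fc)@Y)
E
python3 -c "
from place import *
for zt in (31,33): rel('w17',(200,140,310,250),[(129,160),(466,160)],138,468,180,zt,4.9)
"
```

```text
screw dist 45.70091118710691 pad yaw 5.3184814024723694 padc [543.89777152  48.61861555] foot [544.44476716  50.46675758] need shift X -0.7028591397372913 Y -1.7946649338759213
screw dist 45.70091118710691 pad yaw 5.3184814024723694 padc [543.89777152  48.61861555] foot [544.40071638  50.97460303] need shift X -0.7023479531486408 Y -2.3044170466963982
```

jog_arm(steps=[[[-0.0009, -0.0003, 0, 0, 0, 0, 1], [-0.0009, -0.0003, 0, 0, 0, 0, 1], [0, 0, 0.0015, 0, 0, 0, 1], [0, 0, 0.001, 0, 0, 0, 1], [0, 0, 0.0005, 0, 0, 0, 1], [0, 0, 0, 0, 0, 0, 1], [0, 0, 0, 0, 0, 0, 1]]])

```text
t: 35.77
ee_pos: [543.3, 46.5, 280.3]
orientation: [2.124, 2.315, 0.0]
ft_force: [-1.5, -0.4, 5.6]
width: 34.2
```

```bash
python3 shot.py w18;python3 -c "
from ov import *
overlay('w18',[],'pics/ov18.png',(200,140,310,250),2.5)
"
```

```text
t 35.77 ee [543.3  46.5 280.3] x [-8.590e-02  9.963e-01 -1.000e-04] y [9.963e-01 8.590e-02 1.000e-04] z [ 2.e-04 -1.e-04 -1.e+00] w 34.2 q [ 0.06  0.49  1.89 -0.    0.77 -0.02] F [-1.5 -0.4  5.6]
```

View pics/ov18.png

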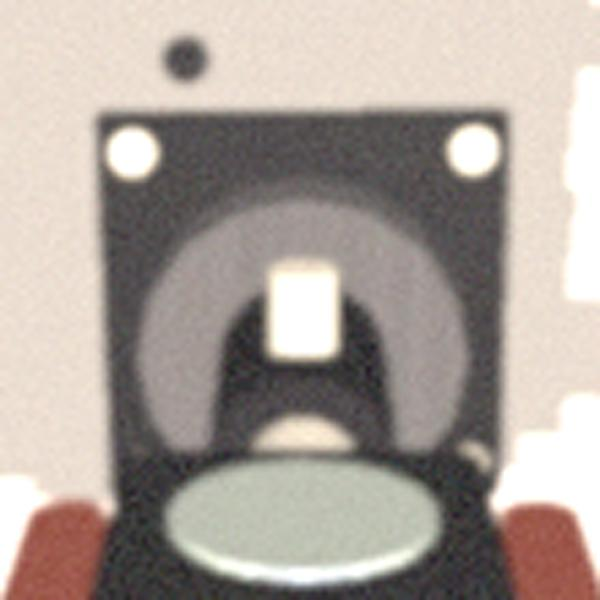

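```bash
python3 -c "
from place import *
rel('w18',(200,140,310,250),[(132,153),(472,152)],137,469,180,16,4.9)
rel('w18',(200,140,310,250),[(132,153),(472,152)],137,469,199,30,4.9)
rel('w17',(200,140,310,250),[(129,160),(466,160)],138,468,180,18.5,4.9)
rel('w17',(200,140,310,250),[(129,160),(466,160)],138,468,201,32.5,4.9)
from ov import *
overlay('w18',[('cube',543.3,46.5,4.9,16),('pad',543.9,48.2,4.9,12)],'pics/ov18.png',(200,140,310,250),4)
"
```

```text
screw dist 45.750606776051505 pad yaw 5.289149038741182 padc [543.83075872  48.64510093] foot [544.16045352  45.40694314] need shift X -0.051896383617970054 Y 3.254484797532891
screw dist 45.750606776051505 pad yaw 5.289149038741182 padc [543.83075872  48.64510093] foot [544.06697061  46.47540298] need shift X -0.050019680859058585 Y 2.1819448424340515
screw dist 45.70091118710691 pad yaw 5.3184814024723694 padc [543.89777152  48.61861555] foot [544.7200845   47.29272348] need shift X -0.7060540559166716 Y 1.3912857712520437
screw dist 45.70091118710691 pad yaw 5.3184814024723694 padc [543.89777152  48.61861555] foot [544.64669273  48.09709502] need shift X -0.7016374461303292 Y 0.5835850671656053
```

View pics/ov18.png

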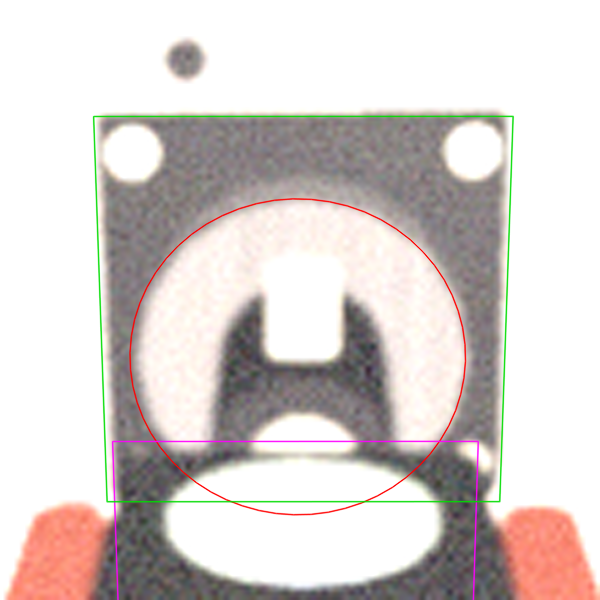

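jog_arm(steps=[[[0, 0, -0.003, 0, 0, 0, 1], [0.0011, 0, 0, 0, 0, 0, 1], [0.0012, 0, 0, 0, 0, 0, 1], [0, 0, 0.0015, 0, 0, 0, 1], [0, 0, 0.0015, 0, 0, 0, 1], [0, 0, 0, 0, 0, 0, 1], [0, 0, 0, 0, 0, 0, 1], [0, 0, 0, 0, 0, 0, -0.4], [0, 0, 0, 0, 0, 0, -0.4], [0, 0, 0, 0, 0, 0, -0.4], [0, 0, 0, 0, 0, 0, -0.4], [0, 0, -0.01, 0, 0, 0, -0.4], [0, 0, -0.02, 0, 0, 0, -0.4], [0, 0, -0.025, 0, 0, 0, -0.4], [0, 0, -0.02, 0, 0, 0, -0.4], [0, 0, 0, 0, 0, 0, -0.4], [0, 0, 0, 0, 0, 0, -0.4], [0, 0, 0, 0, 0, 0, -0.4]]])

```text
t: 37.32
ee_pos: [542.7, 48.8, 354.4]
orientation: [-2.124, -2.315, 0.0]
ft_force: [-0.6, -0.3, -0.6]
width: 61.1
```

```bash
python3 shot.py w19;python3 -c "
from ov import *
overlay('w19',[],'pics/ov19.png',(200,130,310,240),2.5)
"
```

```text
t 37.32 ee [542.7  48.8 354.4] x [-0.0859  0.9963  0.    ] y [ 9.963e-01  8.590e-02 -4.000e-04] z [-4.e-04 -0.e+00 -1.e+00] w 61.1 q [ 0.07  0.37  1.85  0.    0.92 -0.02] F [-0.6 -0.3 -0.6]
```

View pics/ov19.png

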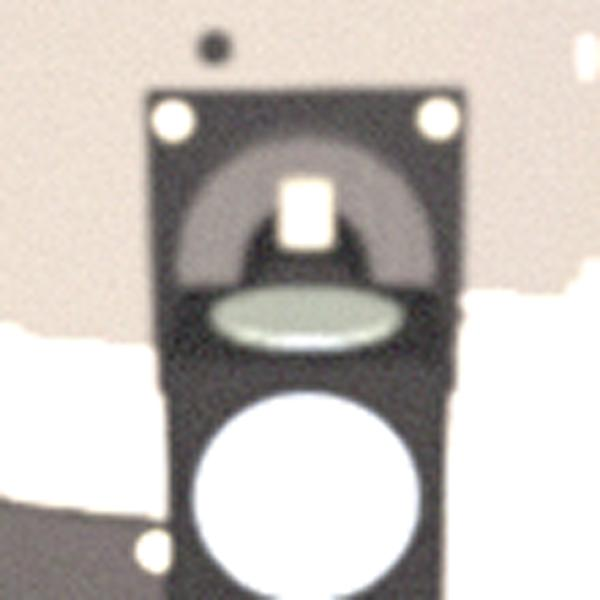

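```bash
python3 -c "
from place import *
rel('w19',(200,130,310,240),[(173,119),(438,118)],177,435,139,30,5)
from ov import *
overlay('w19',[('cube',543,48.8,4.9,16),('pad',543.1,48.5,4.9,12)],'pics/ov19.png',(200,130,310,240),2.5)
"
```

```text
screw dist 45.77275069860209 pad yaw 5.2931157805046265 padc [543.79633479  48.57054225] foot [543.8639843   48.70889075] need shift X -0.07944994696993897 Y -0.13192599909860722
```

View pics/ov19.png

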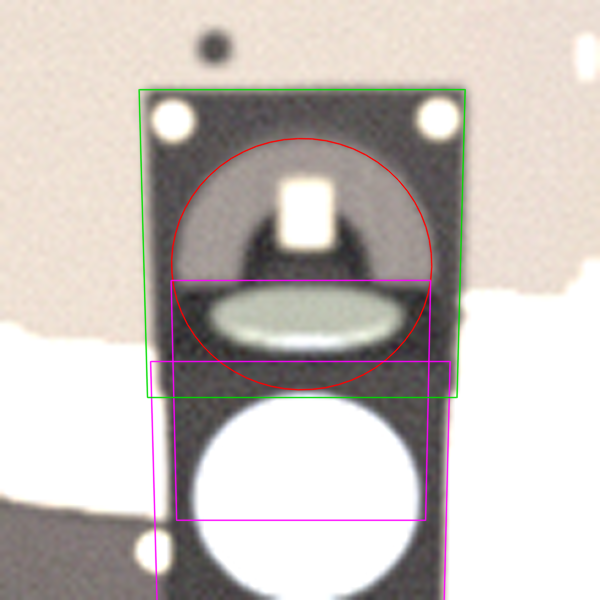

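jog_arm(steps=[[[0, 0, 0, 0, 0, 4.9, -0.4], [0, 0, 0, 0, 0, 4.9, -0.4]]])

```text
t: 37.53
ee_pos: [542.6, 48.8, 353.4]
orientation: [-2.317, -2.12, 0.003]
ft_force: [-0.3, -0.5, 0.6]
width: 61.3
```

```bash
python3 -c "
from h import *
plan((493.3,-289.6,187),np.radians(-4.8))"
```

```text
t 37.53 ee [542.6  48.8 353.4] x [ 8.870e-02  9.961e-01 -4.000e-04] y [ 0.9961 -0.0887 -0.0025] z [-2.5e-03 -2.0e-04 -1.0e+00] w 61.3 q [0.07 0.37 1.85 0.   0.92 0.16] F [-0.3 -0.5  0.6]
rot deg [-0.14  0.02 -0.29] shift tool-now mm [-341.4  -19.1    3.5] shift tool-after mm [-341.3  -20.8    3.4] tcp [ 493.3 -289.6  350. ]
```

jog_arm(steps=[[[-0.015, -0.001, 0, 0, 0, 0, -0.4], [-0.022, -0.0013, 0, 0, 0, 0, -0.4], [-0.03, -0.0018, 0, 0, 0, 0, -0.4], [-0.03, -0.0018, 0, 0, 0, 0, -0.4], [-0.03, -0.0018, 0, 0, 0, 0, -0.4], [-0.03, -0.0018, 0, 0, 0, 0, -0.4], [-0.03, -0.0018, 0, 0, 0, 0, -0.4], [-0.03, -0.0018, 0, 0, 0, 0, -0.4], [-0.03, -0.0018, 0, 0, 0, 0, -0.4], [-0.03, -0.0018, 0, 0, 0, 0, -0.4], [-0.028, -0.0018, 0, 0, 0, 0, -0.4], [-0.02, -0.0013, 0, 0, 0, 0, -0.4], [-0.016, -0.001, 0.003, 0, 0, 0, -0.4], [0, 0, 0, 0, 0, 0, -0.4], [0, 0, 0, 0, 0, 0, -0.4], [0, 0, 0, 0, 0, 0, -0.4], [0, 0, 0, 0, 0, 0, -0.4], [0, 0, 0, 0, 0, 0, -0.4], [0, 0, 0, 0, 0, 0, -0.4]]])

```text
t: 39.12
ee_pos: [493.6, -288.4, 351.7]
orientation: [-2.313, -2.126, -0.0]
ft_force: [-0.3, 0.2, 0.5]
width: 61.4
```

```bash
python3 shot.py w20;python3 -c "
from ov import *
overlay('w20',[('mirror',493.3,-289.8,-4.9,4),('lens',582.5,-280,4.95,4)],'pics/ov20.png')
plan((493.3,-289.8,105),np.radians(-4.8))"
```

```text
t 39.12 ee [ 493.6 -288.4  351.7] x [8.380e-02 9.965e-01 1.000e-04] y [ 0.9965 -0.0838  0.    ] z [ 0.e+00  1.e-04 -1.e+00] w 61.4 q [-0.55  0.41  1.79  0.    0.94 -0.47] F [-0.3  0.2  0.5]
t 39.17 ee [ 493.6 -288.5  351.8] x [ 0.0839  0.9965 -0.    ] y [ 9.965e-01 -8.390e-02  1.000e-04] z [ 1.e-04 -0.e+00 -1.e+00] w 61.1 q [-0.55  0.41  1.79  0.    0.94 -0.47] F [0.3 0.7 0.1]
rot deg [ 0.01  0.   -0.01] shift tool-now mm [-1.3 -0.2 83.8] shift tool-after mm [-1.3 -0.2 83.8] tcp [ 493.3 -289.8  268. ]
```

View pics/ov20.png

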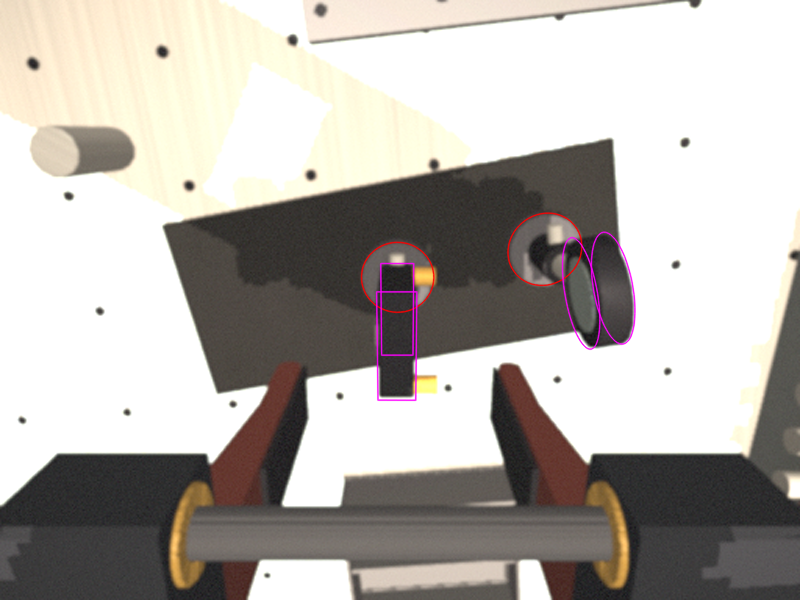

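jog_arm(steps=[[[-0.0005, -0.0002, 0.012, 0, 0, 0, -0.4], [0, 0, 0.018, 0, 0, 0, -0.4], [0, 0, 0.02, 0, 0, 0, -0.4], [0, 0, 0.018, 0, 0, 0, -0.4], [0, 0, 0.01, 0, 0, 0, -0.4], [0, 0, 0.0055, 0, 0, 0, -0.4], [0, 0, 0, 0, 0, 0, -0.4], [0, 0, 0, 0, 0, 0, 1], [0, 0, 0, 0, 0, 0, 1], [0, 0, 0, 0, 0, 0, 1], [0, 0, 0, 0, 0, 0, 1], [0, 0, 0, 0, 0, 0, 1], [0, 0, 0, 0, 0, 0, 1], [0, 0, 0, 0, 0, 0, 1], [0, 0, 0, 0, 0, 0, 1], [0, 0, -0.01, 0, 0, 0, 1], [0, 0, -0.02, 0, 0, 0, 1], [0, 0, -0.02, 0, 0, 0, 1], [0, 0, 0, 0, 0, 0, 1]]])

```text
t: 40.75
ee_pos: [494.2, -290.3, 321.7]
orientation: [2.31, 2.121, 0.002]
ft_force: [1.1, 0.3, -3.5]
width: 15.7
```

```bash
python3 -c "
from h import *
plan((498,-33.4,137),np.radians(-4.6))"
```

```text
t 40.75 ee [ 494.2 -290.3  321.7] x [ 0.0849  0.9964 -0.0024] y [ 0.9964 -0.0849  0.005 ] z [ 0.0047 -0.0029 -1.    ] w 15.7 q [-0.55  0.46  1.81  0.    0.87 -0.47] F [ 1.1  0.3 -3.5]
rot deg [ 0.28  0.14 -0.27] shift tool-now mm [256.3 -18.1  21. ] shift tool-after mm [256.3 -16.8  21.7] tcp [498.  -33.4 300. ]
```

jog_arm(steps=[[[0.015, -0.001, 0, 0, 0, -0.2, 1], [0.022, -0.0015, 0, 0, 0, 0, 1], [0.028, -0.0018, 0, 0, 0, 0, 1], [0.028, -0.0018, 0, 0, 0, 0, 1], [0.028, -0.0018, 0, 0, 0, 0, 1], [0.028, -0.0018, 0, 0, 0, 0, 1], [0.028, -0.0018, 0, 0, 0, 0, 1], [0.028, -0.0018, 0, 0, 0, 0, 1], [0.023, -0.0016, 0, 0, 0, 0, 1], [0.018, -0.0012, 0, 0, 0, 0, 1], [0.0103, -0.0007, 0.01, 0, 0, 0, 1], [0, 0, 0.012, 0, 0, 0, 1], [0, 0, 0.01, 0, 0, 0, 1], [0, 0, 0.005, 0, 0, 0, 1], [0, 0, 0, 0, 0, 0, 1], [0, 0, 0, 0, 0, 0, 1], [0, 0, 0, 0, 0, 0, 1], [0, 0, 0, 0, 0, 0, 1]]])

```text
t: 42.25
ee_pos: [497.2, -33.2, 280.8]
orientation: [-2.311, -2.128, 0.0]
ft_force: [-0.6, -0.7, -2.9]
width: 15.8
```

```bash
python3 shot.py w21;python3 -c "
from ov import *
e=ctrl.get_obs()['ee_pos'];print(e)
overlay('w21',[('mirror',e[0],e[1],-4.7,e[2]-264)],'pics/ov21.png',(200,130,310,240),2.5)
"
```

```text
t 42.25 ee [497.2 -33.2 280.8] x [ 0.0821  0.9966 -0.    ] y [ 9.966e-01 -8.210e-02 -4.000e-04] z [-4.e-04  0.e+00 -1.e+00] w 15.8 q [-0.09  0.43  1.99 -0.    0.72 -0.01] F [-0.6 -0.7 -2.9]
[497.2140214  -33.1621588  280.94158852]
```

View pics/ov21.png

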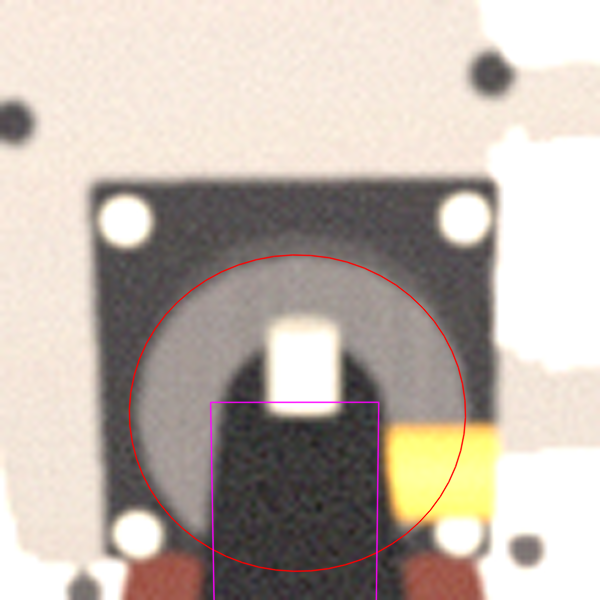

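```bash
python3 -c "
from place import *
rel('w21',(200,130,310,240),[(126,221),(465,219)],137,467,256,31,-4.6)
rel('w21',(200,130,310,240),[(126,221),(465,219)],137,467,256,30.3,-4.6)
C=pickle.load(open('pics/w21.pkl','rb'));im=cv2.imread('pics/w21.png')
P=bp(C,[refine(im,np.array(a)/5.4545+[200,130],4) for a in [(126,221),(465,219),(138,535)]],17);print(P,P[0]-P[2],np.degrees(np.arctan2(*(P[0]-P[2])[1::-1]))-90, (P[1]+P[2])/2)
"
```

```text
screw dist 45.64110094156837 pad yaw -4.242691550978353 padc [496.97644515 -32.94637197] foot [497.92390176 -33.41460838] need shift X -0.9819567903858198 Y 0.39074315828539447
screw dist 45.64110094156837 pad yaw -4.242691550978353 padc [496.97644515 -32.94637197] foot [497.90776918 -33.60095748] need shift X -0.9808211718437211 Y 0.5777858264978052
[[476.06300669  -8.33216415  17.        ]
 [521.57903413 -11.70875139  17.        ]
 [472.71433361 -53.93079624  17.        ]] [ 3.34867308 45.59863209  0.        ] -4.200148546552953 [497.14668387 -32.81977382  17.        ]
```

jog_arm(steps=[[[0.0004, -0.0009, 0, 0, 0, -0.3, 1], [0, 0, 0, 0, 0, 0, 1], [0, 0, 0.001, 0, 0, 0, 1], [0, 0, 0.0008, 0, 0, 0, 1], [0, 0, 0, 0, 0, 0, 1], [0, 0, 0, 0, 0, 0, 1]]])

```text
t: 42.8
ee_pos: [496.5, -32.3, 279.5]
orientation: [2.304, 2.135, 0.0]
ft_force: [-0.0, 0.1, 1.1]
width: 16.1
```

```bash
python3 shot.py w22;python3 -c "
from ov import *
overlay('w22',[],'pics/ov22.png',(200,130,310,240),2.5)
"
```

```text
t 42.8 ee [496.5 -32.3 279.5] x [0.0761 0.9971 0.    ] y [ 9.971e-01 -7.610e-02  2.000e-04] z [ 2.e-04 -0.e+00 -1.e+00] w 16.1 q [-0.09  0.43  1.99  0.    0.72 -0.01] F [-0.   0.1  1.1]
```

View pics/ov22.png

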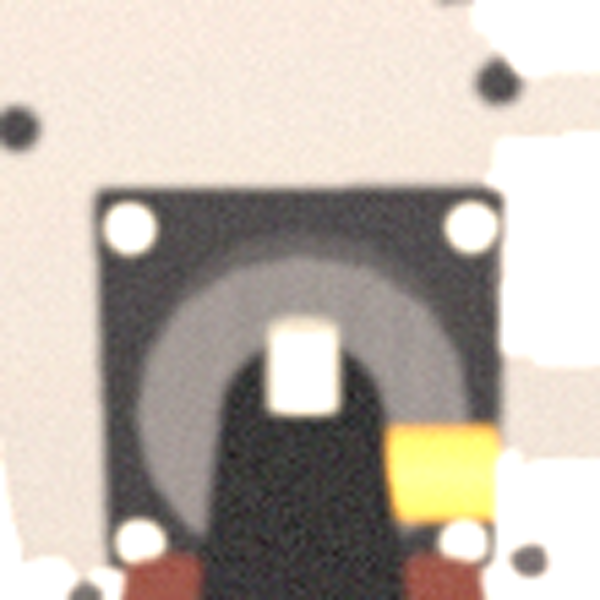

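```bash
python3 -c "
from place import *
rel('w22',(200,130,310,240),[(130,228),(470,227)],137,468,257,30,-4.3)
"
```

```text
screw dist 45.74047129506863 pad yaw -4.264201836723676 padc [497.14132627 -32.94745981] foot [497.42069324 -32.61224808] need shift X -0.25344683658960493 Y -0.3552147336991029
```

jog_arm(steps=[[[0, 0, 0.0005, 0, 0, 0, 1], [0, 0, 0, 0, 0, 0, -0.4], [0, 0, 0, 0, 0, 0, -0.4], [0, 0, 0, 0, 0, 0, -0.4], [0, 0, 0, 0, 0, 0, -0.4], [0, 0, 0, 0, 0, 0, -0.4], [0, 0, -0.01, 0, 0, 0, -0.4], [0, 0, -0.02, 0, 0, 0, -0.4], [0, 0, -0.025, 0, 0, 0, -0.4], [0, 0, -0.02, 0, 0, 0, -0.4], [0, 0, 0, 0, 0, 0, -0.4], [0, 0, 0, 0, 0, 0, -0.4], [0, 0, 0, 0, 0, 0, -0.4]]])

```text
t: 43.93
ee_pos: [496.1, -32.4, 353.7]
orientation: [-2.304, -2.135, 0.0]
ft_force: [-0.5, -0.8, -0.0]
width: 61.8
```

```bash
python3 shot.py w23;python3 -c "
from ov import *
overlay('w23',[],'pics/ov23.png',(200,120,310,230),2.5)
"
```

```text
t 43.93 ee [496.1 -32.4 353.7] x [0.0762 0.9971 0.    ] y [ 9.971e-01 -7.620e-02 -3.000e-04] z [-3.e-04  0.e+00 -1.e+00] w 61.8 q [-0.09  0.31  1.95  0.    0.88 -0.01] F [-0.5 -0.8 -0. ]
```

View pics/ov23.png

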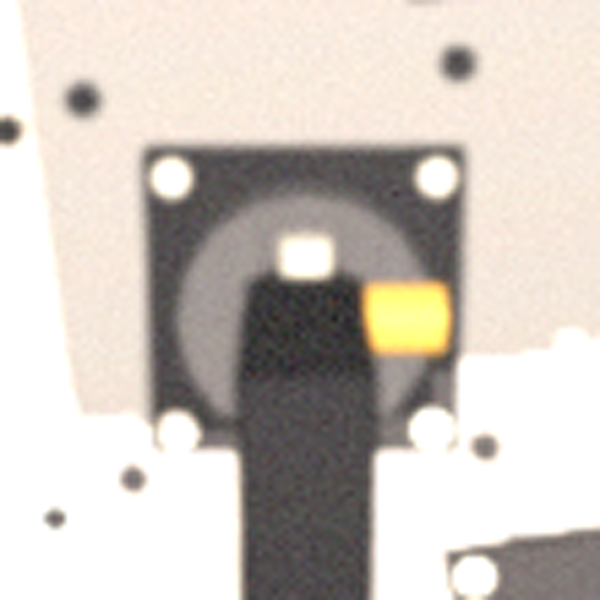

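jog_arm(steps=[[[0, 0, 0, 0, 0, -4.7, -0.4], [0, 0, 0, 0, 0, -4.7, -0.4], [0, 0, 0, 0, 0, 0, -0.4]]])

```text
t: 44.23
ee_pos: [496.0, -32.3, 352.7]
orientation: [-2.117, -2.318, 0.002]
ft_force: [0.0, -0.7, 0.5]
width: 61.5
```

```bash
python3 -c "
from h import *
plan((582.4,-280,187),np.radians(5))"
```

```text
t 44.23 ee [496.  -32.3 352.7] x [-9.050e-02  9.959e-01  4.000e-04] y [ 0.9959  0.0905 -0.0025] z [-2.5e-03  2.0e-04 -1.0e+00] w 61.5 q [-0.09  0.31  1.95 -0.    0.88 -0.18] F [ 0.  -0.7  0.5]
rot deg [-0.14 -0.02  0.19] shift tool-now mm [-254.5   63.6    2.4] shift tool-after mm [-254.2   64.5    2.7] tcp [ 582.4 -280.   350. ]
```

jog_arm(steps=[[[-0.015, 0.0038, 0, 0, 0, 0, -0.4], [-0.022, 0.0055, 0, 0, 0, 0, -0.4], [-0.029, 0.0073, 0, 0, 0, 0, -0.4], [-0.029, 0.0073, 0, 0, 0, 0, -0.4], [-0.029, 0.0073, 0, 0, 0, 0, -0.4], [-0.029, 0.0073, 0, 0, 0, 0, -0.4], [-0.029, 0.0073, 0, 0, 0, 0, -0.4], [-0.028, 0.0073, 0, 0, 0, 0, -0.4], [-0.022, 0.0055, 0, 0, 0, 0, -0.4], [-0.0142, 0.0037, 0, 0, 0, 0, -0.4], [-0.008, 0.0022, 0.003, 0, 0, 0, -0.4], [0, 0, 0, 0, 0, 0, -0.4], [0, 0, 0, 0, 0, 0, -0.4], [0, 0, 0, 0, 0, 0, -0.4], [0, 0, 0, 0, 0, 0, -0.4], [0, 0, 0, 0, 0, 0, -0.4]]])

```text
t: 45.57
ee_pos: [582.9, -279.0, 351.1]
orientation: [-2.121, -2.318, -0.0]
ft_force: [0.1, -1.2, -1.3]
width: 61.5
```

```bash
python3 shot.py w24;python3 -c "
from ov import *
overlay('w24',[('lens',582.4,-280,4.95,4)],'pics/ov24.png')
plan((582.4,-280,105),np.radians(5))"
```

```text
t 45.57 ee [ 582.9 -279.   351.1] x [-8.850e-02  9.961e-01  1.000e-04] y [ 0.9961  0.0885 -0.    ] z [-0.e+00  1.e-04 -1.e+00] w 61.5 q [-0.46  0.51  1.62  0.    1.01 -0.55] F [ 0.1 -1.2 -1.3]
t 45.62 ee [ 583.  -279.1  351.1] x [-0.0885  0.9961  0.    ] y [9.961e-01 8.850e-02 1.000e-04] z [ 1.e-04  0.e+00 -1.e+00] w 61.7 q [-0.46  0.51  1.62  0.    1.01 -0.55] F [-0.5 -0.4 -1.3]
rot deg [ 0.01 -0.    0.07] shift tool-now mm [-0.8 -0.6 83.1] shift tool-after mm [-0.8 -0.6 83.1] tcp [ 582.4 -280.   268. ]
```

View pics/ov24.png

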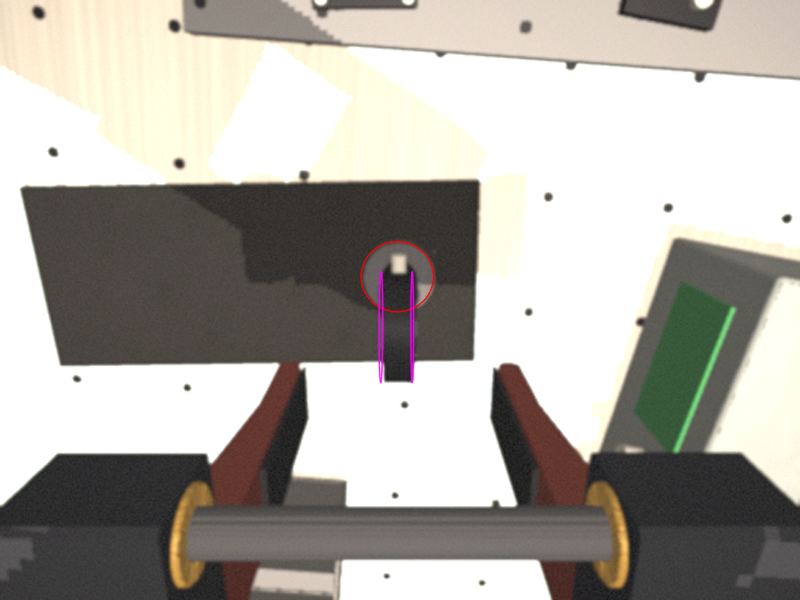

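Lens is exactly between the fingers (foot at about (398,276)). Grip and lift.

jog_arm(steps=[[[-0.0006, -0.0003, 0.012, 0, 0, 0, -0.4], [0, 0, 0.018, 0, 0, 0, -0.4], [0, 0, 0.02, 0, 0, 0, -0.4], [0, 0, 0.018, 0, 0, 0, -0.4], [0, 0, 0.01, 0, 0, 0, -0.4], [0, 0, 0.005, 0, 0, 0, -0.4], [0, 0, 0, 0, 0, 0, -0.4], [0, 0, 0, 0, 0, 0, 1], [0, 0, 0, 0, 0, 0, 1], [0, 0, 0, 0, 0, 0, 1], [0, 0, 0, 0, 0, 0, 1], [0, 0, 0, 0, 0, 0, 1], [0, 0, 0, 0, 0, 0, 1], [0, 0, 0, 0, 0, 0, 1], [0, 0, 0, 0, 0, 0, 1], [0, 0, -0.01, 0, 0, 0, 1], [0, 0, -0.02, 0, 0, 0, 1], [0, 0, -0.02, 0, 0, 0, 1], [0, 0, 0, 0, 0, 0, 1]]])

```text
t: 47.2
ee_pos: [583.8, -281.1, 321.8]
orientation: [2.118, 2.313, 0.002]
ft_force: [1.1, -0.4, -3.5]
width: 13.8
```

```bash
python3 -c "
from h import *
plan((549.5,-107.8,137),np.radians(5.2))"
```

```text
t 47.2 ee [ 583.8 -281.1  321.8] x [-0.0877  0.9961 -0.003 ] y [0.9961 0.0877 0.0048] z [ 0.0051 -0.0026 -1.    ] w 13.8 q [-0.47  0.55  1.63  0.    0.95 -0.55] F [ 1.1 -0.4 -3.5]
rot deg [ 0.28  0.17 -0.17] shift tool-now mm [175.7 -19.1  21.2] shift tool-after mm [175.7 -18.5  21.8] tcp [ 549.5 -107.8  300. ]
```

jog_arm(steps=[[[0.012, -0.0013, 0, 0, 0, 0, 1], [0.018, -0.0019, 0, 0, 0, 0, 1], [0.024, -0.0025, 0, 0, 0, 0, 1], [0.026, -0.0027, 0, 0, 0, 0, 1], [0.026, -0.0027, 0, 0, 0, 0, 1], [0.026, -0.0027, 0, 0, 0, 0, 1], [0.02, -0.0021, 0, 0, 0, 0, 1], [0.014, -0.0015, 0, 0, 0, 0, 1], [0.0097, -0.0011, 0.01, 0, 0, 0, 1], [0, 0, 0.012, 0, 0, 0, 1], [0, 0, 0.01, 0, 0, 0, 1], [0, 0, 0.005, 0, 0, 0, 1], [0, 0, 0, 0, 0, 0, 1], [0, 0, 0, 0, 0, 0, 1], [0, 0, 0, 0, 0, 0, 1], [0, 0, 0, 0, 0, 0, 1]]])

```text
t: 48.53
ee_pos: [548.9, -107.8, 280.3]
orientation: [-2.123, -2.315, 0.0]
ft_force: [0.7, -0.3, -3.2]
width: 13.9
```

```bash
python3 shot.py w25;python3 -c "
from ov import *
overlay('w25',[],'pics/ov25.png',(200,130,310,240),2.5)
"
```

```text
t 48.53 ee [ 548.9 -107.8  280.3] x [-8.670e-02  9.962e-01  1.000e-04] y [ 9.962e-01  8.670e-02 -5.000e-04] z [-5.e-04  1.e-04 -1.e+00] w 13.9 q [-0.22  0.5   1.85 -0.    0.79 -0.3 ] F [ 0.7 -0.3 -3.2]
```

View pics/ov25.png

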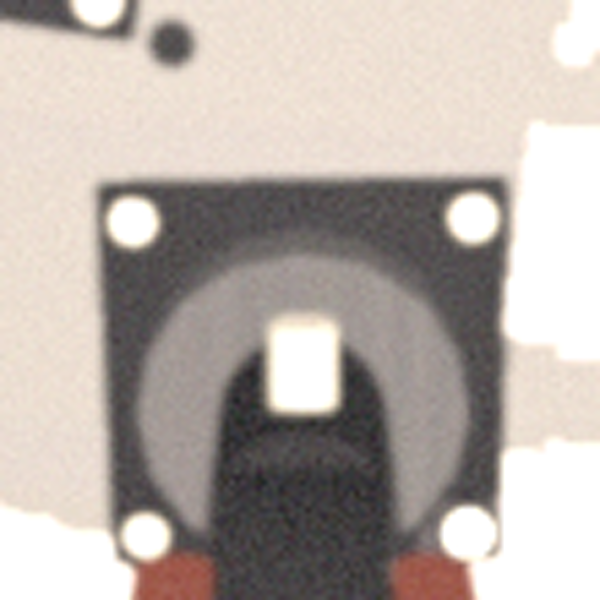

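```bash
python3 -c "
from place import *
rel('w25',(200,130,310,240),[(133,222),(473,219)],138,468,255,30.5,5.2)
C=pickle.load(open('pics/w25.pkl','rb'));im=cv2.imread('pics/w25.png')
P=bp(C,[refine(im,np.array(a)/5.4545+[200,130],4) for a in [(133,222),(473,219),(467,532),(147,536)]],17);print(P,P.mean(0),np.degrees(np.arctan2(*(P[0]-P[3])[1::-1]))-90)
"
```

```text
screw dist 45.71071194759977 pad yaw 5.657658559456572 padc [ 549.4960797  -107.54107562] foot [ 549.58845571 -107.8675747 ] need shift X -0.06240436824949999 Y 0.33352761745082055
[[ 524.66750979  -86.88891553   17.        ]
 [ 570.15555093  -82.38255337   17.        ]
 [ 574.68634091 -128.00383081   17.        ]
 [ 529.19544798 -132.40062456   17.        ]] [ 549.6762124  -107.41898107   17.        ] 5.681633043357948
```

jog_arm(steps=[[[0.0003, 0, 0, 0, 0, -0.6, 1], [0, 0, 0, 0, 0, 0, 1], [0, 0, 0.001, 0, 0, 0, 1], [0, 0, 0.0007, 0, 0, 0, 1], [0, 0, 0, 0, 0, 0, 1], [0, 0, 0, 0, 0, 0, 1]]])

```text
t: 49.08
ee_pos: [548.9, -106.8, 279.5]
orientation: [2.109, 2.328, 0.0]
ft_force: [-0.7, 0.1, 0.6]
width: 14.2
```

```bash
python3 shot.py w26;python3 -c "
from ov import *
overlay('w26',[],'pics/ov26.png',(200,130,310,240),2.5)
"
```

```text
t 49.08 ee [ 548.9 -106.8  279.5] x [-9.820e-02  9.952e-01 -1.000e-04] y [9.952e-01 9.820e-02 3.000e-04] z [ 3.e-04 -1.e-04 -1.e+00] w 14.2 q [-0.21  0.5   1.85 -0.    0.78 -0.31] F [-0.7  0.1  0.6]
```

View pics/ov26.png

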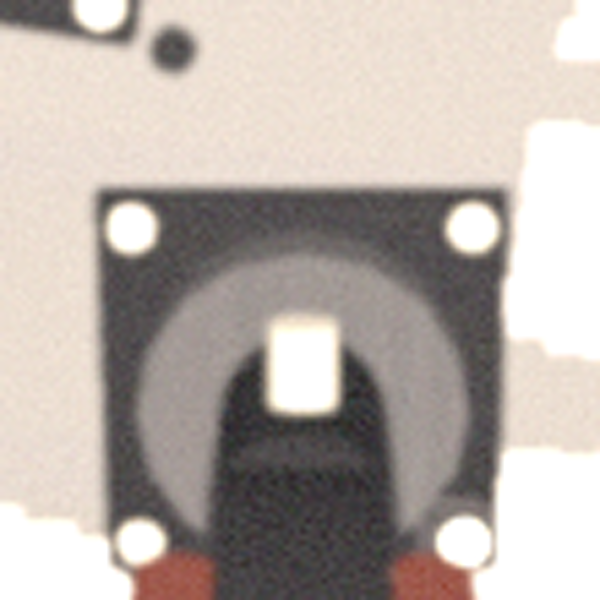

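Squared and centred; release, rise and check from above.

jog_arm(steps=[[[0, 0, 0.0005, 0, 0, 0, 1], [0, 0, 0, 0, 0, 0, -0.4], [0, 0, 0, 0, 0, 0, -0.4], [0, 0, 0, 0, 0, 0, -0.4], [0, 0, 0, 0, 0, 0, -0.4], [0, 0, 0, 0, 0, 0, -0.4], [0, 0, -0.01, 0, 0, 0, -0.4], [0, 0, -0.02, 0, 0, 0, -0.4], [0, 0, -0.03, 0, 0, 0, -0.4], [0, 0, -0.03, 0, 0, 0, -0.4], [0, 0, -0.03, 0, 0, 0, -0.4], [0, 0, -0.03, 0, 0, 0, -0.4], [0, 0, 0, 0, 0, 0, -0.4], [0, 0, 0, 0, 0, 0, -0.4], [0, 0, 0, 0, 0, 0, -0.4], [0, 0, 0, 0, 0, 0, -0.4]]])

```text
t: 50.47
ee_pos: [548.3, -106.7, 427.5]
orientation: [-2.108, -2.326, 0.002]
ft_force: [-0.2, -0.3, 0.4]
width: 61.6
```

```bash
python3 shot.py w27; python3 -c "
from ov import *
for n in ('top','side'):
    im=ctrl.get_image(n)[:,:,::-1].copy(); cv2.imwrite(f'pics/{n}27.png',cv2.resize(im,(800,600),interpolation=cv2.INTER_CUBIC))
overlay('w27',[('pad',549.6,-107.5,5.5,12),('pad',497.1,-32.9,-4.3,12),('pad',543.9,48.6,5.2,12),('lens',549.4,-107.3,5.5,16),('mirror',497.2,-32.8,-4.4,16),('cube',543.9,48.6,5,16)],'pics/ov27.png',(100,0,400,225),1.6)
"
```

```text
t 50.47 ee [ 548.3 -106.7  427.5] x [-9.810e-02  9.952e-01  7.000e-04] y [ 0.9952  0.0981 -0.0022] z [-2.3e-03  5.0e-04 -1.0e+00] w 61.6 q [-0.21  0.3   1.76  0.    1.09 -0.31] F [-0.2 -0.3  0.4]
```

View pics/ov27.png

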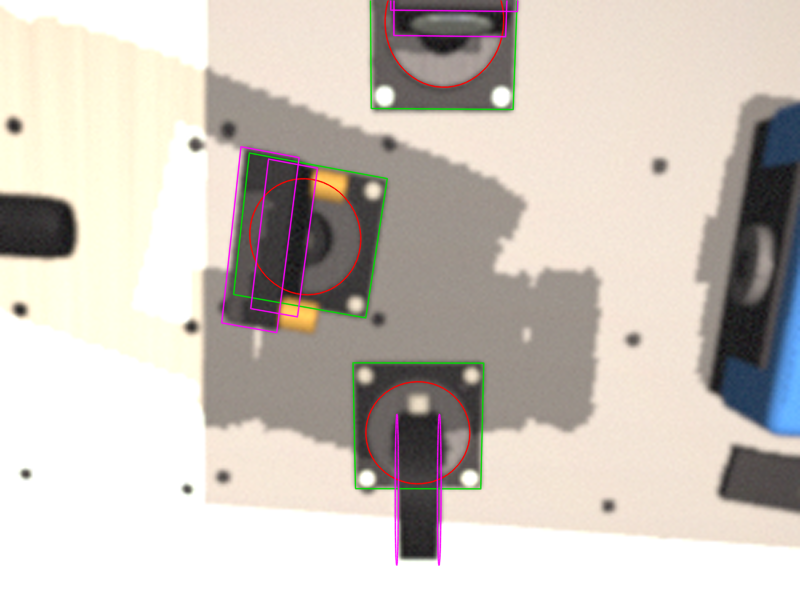

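View pics/side27.png

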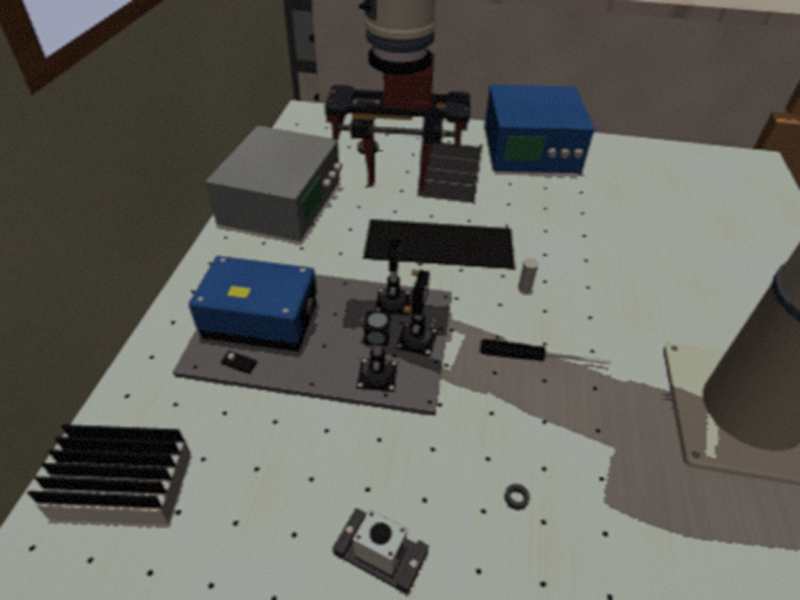

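```bash
python3 -c "
from h import *
state(); print(ctrl.close_job())"
```

```text
t 50.62 ee [ 548.6 -106.8  427.4] x [-9.810e-02  9.952e-01  7.000e-04] y [ 0.9952  0.0981 -0.0023] z [-2.4e-03  5.0e-04 -1.0e+00] w 61.4 q [-0.21  0.3   1.76 -0.    1.09 -0.31] F [ 0.6 -0.3  0.1]
the job is handed in; nothing more can be done
None
```

The job is done and handed in at about 50.6 s. I parked the lens, mirror and cube on the mat, then set the sensor in the cradle. After that I put the cube, mirror and lens back on their own pads, facing as before.

- **Sensor:** it measured 0.5 mm off centre lengthwise in the cradle, with yaw within about 0.4° of it.
- **Optics:** each foot measured within about 0.5 mm of its pad centre. The mirror and lens were squared to within about 0.3°. The cube sits about 0.4° off its pad's measured yaw, which I left. The lens has no fresh measurement after its last small correction, but the later images show it centred and square.
- **Upright and contact:** all three optics stand upright in the last wrist and side pictures, and the gripper is clear of everything. The largest wrist force I saw reported was about 14 N.
- **Disagreements:** early pad positions differed by 1–2 mm between wrist views, so I placed each optic by comparing its foot with the pad screws in the same picture. One reading was wrong: for the cube I took the foot's lower edge for its top and moved it about 2 mm the wrong way, then corrected that before letting go.

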